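# True the cart wheel: quarter, half, quarter turn on three spoke nipples

## Task

The stock cart's wheel in the truing stand has a wobble just after its valve. Take the nipple driver from the wooden block and, going round the rim from the valve over the top, loosen the first nipple after the valve by a quarter turn, then tighten the second by a half turn (two quarters), then loosen the third by a quarter turn; clockwise, looking down onto a head, tightens. Feel the socket fully down over each head without leaning hard on the wheel, turn no other nipple, put the driver back upright in its hole in the block, and leave the other things on the bench where they are.

Things in the scene. Friction and masses are not known exactly. Their poses are not given: they have to be found in the camera images.
- driver_grip (a point): Nipple driver, 98 mm long, 0.14 kg: steel square socket below, 11 mm round shank, flat black paddle handle on top, 40 mm wide (along x), 14 mm thick (along y), 44 mm tall. This point is the handle's centre, 76 mm above the socket's lower edge; z runs up the driver. It starts upright in the block's hole with the handle standing clear.
- driver_tip (a point): Centre of the socket's lower edge, 76 mm below the handle's centre; same axes. The socket is 18.6 mm square outside, 12.6 mm across the flats inside, 16 mm deep, open downwards, its flats parallel to the driver's x and y.
- block_hole (a point): Mouth of the driver's square hole (22 mm square, 40 mm deep) in the top face, 48 mm above the bench, of a fixed wooden block 100 x 65 mm; z up, x along the block's long side; the block's middle is 28 mm to +x, and steel tool stubs up to 22 mm tall stand there. The driver stands on the hole's floor: its handle's centre is then 36 mm above this point.
- hub (a point): Centre of the wheel, on its axle, 140 mm above the bench; x along the axle. The wheel (220 mm over the rim flanges, 48 mm wide, no tyre, 16 spokes 22.5 degrees apart) stands upright in a fixed truing stand whose two arms end 153 mm above the bench. A rubber shoe keeps it still; about 9 N along the rim turns it. Pressing on it with over 20 N may bend the rim.
- valve (a point): Rubber seat of the metal valve in the rim's channel, between two nipples, on the +y side of the top; its stem points to the hub.
- head_1 (a point): Top centre of the first nipple after the valve, going over the top. A brass head in the rim's channel (42 mm wide, flanges 12 mm high), pointing straight out from the axle: a 10.4 mm square 12 mm tall, on it a domed nose 5 mm tall, 9 mm across. This point is the nose's top, 115 mm from the axle; z points out along its turning axis, x along the wheel's axle. Heads lie alternately 5 mm either side of the rim's middle.
- head_2 (a point): Top centre of the second nipple after the valve, made as head_1. The angle at which each head's square stands differs and is not measured (no axes here show it): the socket rests on the square's corners, its edge 5 mm below this point, until the flats line up within about 14 degrees, then goes 11 mm further down until the nose meets the socket's bottom.
- head_3 (a point): Top centre of the third nipple after the valve, made as head_1. A fitted socket (edge 16 mm below this point) has some 14 to 20 degrees of free play either way before it drives a head; about 0.04 N m turns a head, and it stays where it is left.
- head_0 (a point): Top centre of the neighbouring nipple on the other side of the valve, made as head_1; not to be turned.
- head_4 (a point): Top centre of the fourth nipple after the valve, made as head_1; not to be turned.
- nipple_0 (a joint): How far the nipple at head_0 has been turned since the start, rad; 0 at the start, positive = tightened (clockwise looking down onto the head), negative = loosened.
- nipple_1 (a joint): How far the nipple at head_1 has been turned since the start, rad; 0 at the start, positive = tightened (clockwise looking down onto the head), negative = loosened.
- nipple_2 (a joint): How far the nipple at head_2 has been turned since the start, rad; 0 at the start, positive = tightened (clockwise looking down onto the head), negative = loosened.
- nipple_3 (a joint): How far the nipple at head_3 has been turned since the start, rad; 0 at the start, positive = tightened (clockwise looking down onto the head), negative = loosened.
- nipple_4 (a joint): How far the nipple at head_4 has been turned since the start, rad; 0 at the start, positive = tightened (clockwise looking down onto the head), negative = loosened.
- pill_jar: Bystander: amber jar with a yellow cap, 68 mm across, 115 mm tall; origin under its centre.
- white_jar: Bystander: white jar with a red cap, 60 mm across, 105 mm tall; origin under its centre.
- nipple_jar: Bystander: clear jar with a steel cap, 54 mm across, 60 mm tall; origin under its centre.
- wrench: Bystander: flat wrench 180 mm long, lying along its x.
- screwdriver: Bystander: screwdriver 200 mm long with an orange handle, lying along its x.
- carton: Bystander: cardboard box 100 x 160 x 70 mm; origin under its centre.
- tyre: Bystander: the wheel's tyre lying flat, 310 mm across, 48 mm high; origin under its centre.

How it is judged:
By the outcome, as a careful person would: the job done as asked, in the order asked, and still so for the second after the job is handed in, with the robot touching nothing.
It also fails if it takes over 72 s, if anything falls off the work surface, if the arm or the gripper's body presses on something with over 40 N, if the wrist force passes 120 N, or if a joint passes its speed limit or range.

## Robot

A 6-joint arm with a two-finger parallel gripper is mounted at the origin on the work surface. World frame = base frame: x ahead of the robot, y to its left, z up, the work surface at z = 0. Lengths are in m, angles in rad, forces in N, time in s.
With the tool pointing down it reaches from about 0.3 to 0.95 m from the base axis. Payload 3.1 kg.
Tool frame: the origin (TCP) lies at the very end of the fingers, on their centre line; the grasp point (between the pads) lies 19 mm behind it (arm.grasp_offset is the distance from the TCP to the grasp point, in m); x points along the fingers, y is the direction in which the jaws open and shut, and the axes are right-handed (so a half turn about x gives the same grasp; the last joint's range is limited). The gripper opens to 85 mm and grips with 20 to 120 N. Pads are 22 mm wide; open, the fingers measure 114 mm over their backs; the gripper's body (76 mm by 85 mm) begins 54 mm behind the grasp point. The pads swing forward as they close: fully open they stand 13 mm farther back than shut.
Start: joints at [1.076, 0.308, 1.634, -0, 1.2, -0.07], TCP at [0.258, 0.569, 0.231] pointing down, gripper open.
Joint ranges: [-3.06, 3.06], [-0.79, 1.96], [0.05, 2.63], [-1.19, 4.34], [0.05, 2.64], [-2.94, 2.94]. Speed limits (rad/s): [2.79, 2.79, 3.14, 3.14, 3.14, 3.14].

## Interface

Orientations are given as a rotation vector (axis times angle).
In Python, from rig import arm gives the robot as it stands.
- The arm moves only by the tool play_rows, never from a script. Its argument "plan" is a list of rows, each a list of 5 numbers: the shift along the tool's x, y, z in units of 25 mm (1.0 is 25 mm), then the turn about the tool's x in units of 5 degrees (1.0 is 5 degrees), then the opening, from 0 (shut) to 1 (fully open). A call has exactly 8 rows; each row is the pose to reach, as a shift and turn from the pose commanded when the call began, along the tool's axes at that moment; what a row does not reach only later rows make up. A row lasts 1/12 s, in which the tool goes at most 41.7 mm and 7.16 degrees, less where a joint would pass 70% of its speed; a pose out of reach is approached as far as the arm can. A call with a gripper value outside its range is refused whole. The fingers move at their own pace and stop on an object; "squeeze" is the grip in N (left out, the last holds). Time passes only in rows, so rows that repeat a pose let the fingers close, or fill a call up. It gives the time, the measured TCP pose, the force and the opening at its end, in the units of the state.
- arm.read_state(): the state, without advancing time (a new reading comes with each control period).
- arm.grab_frame(name): name is "side" or "top"; returns the picture (400x640x3 uint8, red, green, blue); there is no depth.
- arm.camera_info(name): a dict with "intrinsics" (3x3 intrinsics, pixels), "world_to_cam" (4x4, takes a point from world to camera coordinates). Camera axes: x right, y up, looking along -z (the intrinsics and any distortion apply to the point x, -y, -z); pixel columns grow to the right and rows downward; lengths in m; the calibration is good to about 2 mm. A picture is of the moment at which its call begins. camera_info takes no time and is no camera call.
- arm.sign_off(): hands the job in, once; it reports no verdict.
Trained networks look in the newest picture that a camera, given by its name, has taken for a name from the list of things; names that differ only in an ending like _2 or _b are one class to them, and where a whole thing is asked for, a point or a joint stands for the part that bears it (a point fixed in the world has none). Each returns a list of dicts, best first, with "score" (0 to 1); they miss things now and then, are a little off and sometimes report something else, mostly with a low value. They report only what shows in the picture. A call takes as long as a camera call.
- arm.look_for(camera, target): "point" ([x, y, z] in m, in world coordinates, good to about 4 mm: the middle of the surface that is visible of it).
- arm.cut_out(camera, target): "mask" (400x640 bool, what is visible of it).
- arm.mark_of(camera, target): "point" ([x, y, z] in m, in world coordinates, good to about 4 mm: a listed point, or the origin of a listed thing).
The state is a dict: "clock": time; "qpos": joint angles; "dq": joint speeds; "effort": joint torques, N m; "tcp_pos": TCP position; "ee_rot": TCP orientation; "wrist_force": force on the tool from outside, world axes, zero at the start; "wrist_torque": the same for the moment, N m; "grip_width": finger opening in m.
Only numpy, scipy, OpenCV 4.12 (cv2) and the standard library are available. Lean on these libraries where they do the work, as an engineer would, in place of code of your own. Each camera call takes 0.05 s, during which the arm holds its last target.

## Working session

There is one attempt and no reset: what is moved stays moved. The work goes in short steps, Python scripts to look and compute and a tool call to move; the robot and the scene stay as the last step left them, time stands still between calls to the robot, and variables do not carry over. Pictures are saved under pics/ and viewed, and the job is handed in when it is done.

Besides the shell and the picture viewer there is one more tool, called as name(argument=value, ...), one argument or row to a line, values as JSON. play_rows: Moves the arm, as the interface text tells. Its arguments: {"type":"object","properties":{"plan":{"type":"array"},"squeeze":{"type":"number"}},"required":["plan"]}

```bash
ls -la; mkdir -p pics
python3 - <<'E'
from rig import arm
import cv2, numpy as np
np.set_printoptions(precision=4,suppress=True)
print(arm.read_state()); print(arm.grasp_offset)
for c in ("side","top"):
    im=arm.grab_frame(c); cv2.imwrite(f"pics/{c}0.png",im[:,:,::-1]); i=arm.camera_info(c); print(c,i)
E
```

```text
total 12
drwxr-xr-x  3 agent agent 4096 Dec  6 06:42 .
drwxr-xr-x 23 root  root  4096 Dec  6 06:42 ..
drwxr-xr-x  2 agent agent 4096 Dec  6 06:42 pics
{'clock': 0.0, 'qpos': array([ 1.0763,  0.309 ,  1.6352, -0.    ,  1.1997, -0.0697]), 'dq': array([-0.    , -0.0009, -0.0006, -0.0007,  0.0005,  0.0001]), 'effort': array([ -0.0005, -41.5263, -27.6658,  -0.    ,   0.0101,   0.    ]), 'tcp_pos': array([0.2572, 0.5687, 0.23  ]), 'ee_rot': array([ 0.3314,  1.5456, -0.335 ]), 'wrist_force': array([0.2676, 0.1949, 0.3807]), 'wrist_torque': array([-0.0009,  0.0012, -0.0067]), 'grip_width': 0.08572035945145132}
0.0187
side {'intrinsics': array([[403.4927,   0.    , 312.8792],
       [  0.    , 403.4927, 199.9029],
       [  0.    ,   0.    ,   1.    ]]), 'world_to_cam': array([[ 0.9803, -0.1974,  0.0076, -0.5059],
       [ 0.1177,  0.6145,  0.7801, -0.2317],
       [-0.1587, -0.7638,  0.6256, -1.1203],
       [ 0.    ,  0.    ,  0.    ,  1.    ]])}
top {'intrinsics': array([[380.5506,   0.    , 323.9634],
       [  0.    , 380.5506, 199.0168],
       [  0.    ,   0.    ,   1.    ]]), 'world_to_cam': array([[-0.0075, -0.9999, -0.0127,  0.0868],
       [ 0.9978, -0.0083,  0.0657, -0.5191],
       [-0.0658, -0.0122,  0.9978, -1.4261],
       [ 0.    ,  0.    ,  0.    ,  1.    ]])}
```

View pics/side0.png

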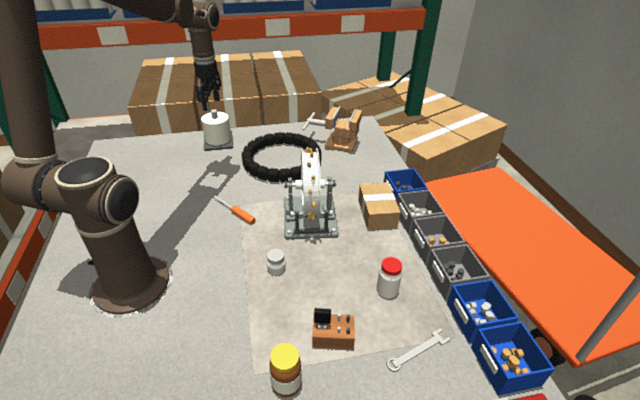

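View pics/top0.png

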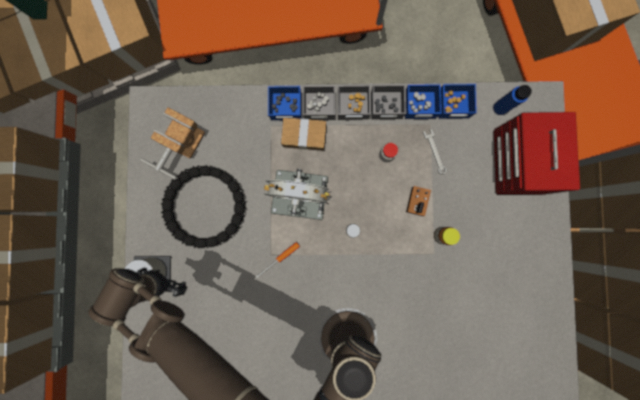

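Run:
```python
from rig import arm
import numpy as np
np.set_printoptions(precision=4,suppress=True)
for c in ("side","top"):
  for t in ("driver_grip","driver_tip","block_hole","hub","valve","head_1"):
    r=arm.mark_of(c,t)
    print(c,t,[(np.array(d['point']).round(4).tolist(),round(d['score'],2)) for d in r[:8]])
print(arm.read_state()['clock'])
```

```text
side driver_grip []
side driver_tip [([0.4805, -0.2657, 0.0094], 0.59), ([0.4834, -0.2584, 0.0879], 0.35)]
side block_hole [([0.4821, -0.262, 0.0493], 0.91), ([0.6864, -0.1551, 0.0041], 0.63)]
side hub [([0.5414, 0.1779, 0.1367], 0.8)]
side valve [([0.5476, 0.2367, 0.222], 0.71), ([0.7641, 0.1586, 0.0008], 0.59)]
side head_1 [([0.5475, 0.1864, 0.2554], 0.94), ([0.5291, 0.1363, 0.2467], 0.91), ([0.5409, 0.2295, 0.2472], 0.89), ([0.5333, 0.1, 0.2233], 0.72), ([0.5591, 0.2571, 0.2182], 0.63)]
top driver_grip [([0.4813, -0.2646, 0.0819], 0.62)]
top driver_tip [([0.4859, -0.2629, 0.0064], 0.43), ([0.6898, -0.1544, -0.0005], 0.17)]
top block_hole [([0.4805, -0.2599, 0.0461], 0.67), ([0.5313, 0.1005, 0.222], 0.37)]
top hub [([0.5376, 0.1817, 0.1392], 0.65)]
top valve []
top head_1 [([0.5542, 0.2634, 0.2194], 0.85), ([0.5293, 0.1383, 0.2451], 0.81), ([0.5388, 0.2254, 0.2464], 0.75), ([0.5322, 0.1003, 0.2248], 0.62), ([0.5452, 0.1842, 0.2559], 0.57)]
0.7
```

Side view: block with the black paddle at about (322,316) and wheel top at (310,160). In the top view the block is at (419,201) and the wheel at (297,192). The heads are tilted by multiples of 22.5° while my tool stays vertical, so the wheel has to be turned to bring each head to the top. I'll refine the measurements.

```bash
cat > h.py <<'E'
from rig import arm
import cv2, numpy as np
from scipy.spatial.transform import Rotation as R
np.set_printoptions(precision=4,suppress=True)
def proj(c,p):
    i=arm.camera_info(c); q=i['world_to_cam']@np.append(p,1); q=i['intrinsics']@np.array([q[0],-q[1],-q[2]]); return q[:2]/q[2]
def crop(c,p,name,half=(40,30),s=10):
    im=arm.grab_frame(c); u=proj(c,np.array(p)).round().astype(int)
    a=im[max(0,u[1]-half[1]):u[1]+half[1],max(0,u[0]-half[0]):u[0]+half[0]]
    cv2.imwrite(f"pics/{name}.png",cv2.resize(a,None,fx=s,fy=s,interpolation=cv2.INTER_CUBIC)[:,:,::-1]); print(name,'crop origin',u-np.array(half))
def tri(ma,mb):
    A=[]
    for c,u in (('side',ma),('top',mb)):
        i=arm.camera_info(c); P=i['intrinsics']@np.diag([1,-1,-1])@i['world_to_cam'][:3]
        A+= [u[0]*P[2]-P[0],u[1]*P[2]-P[1]]
    v=np.linalg.svd(np.array(A))[2][-1]; return v[:3]/v[3]
def st():
    s=arm.read_state(); T=R.from_rotvec(s['ee_rot']).as_matrix()
    return s,T
def show():
    s,T=st(); print('t %.2f'%s['clock'],'tcp',s['tcp_pos'],'F',s['wrist_force'],'M',s['wrist_torque'],'w %.4f'%s['grip_width'],'q',s['qpos'],'yaw y %.1f'%np.degrees(np.arctan2(T[1,1],T[0,1])))
def delta(dx,dy,dz):
    s,T=st(); return T.T@np.array([dx,dy,dz])/0.025
E
python3 - <<'E'
from h import *
s,T=st(); print(T)
crop('side',[.5,-.262,.06],'blk_s'); crop('top',[.5,-.262,.06],'blk_t')
crop('side',[.54,.18,.2],'wh_s'); crop('top',[.54,.18,.2],'wh_t')
for k in range(3):
  for c in ("side","top"):
    arm.grab_frame(c)
    for t in ("driver_grip","block_hole","hub","valve","head_1"):
      r=arm.mark_of(c,t)
      print(c,t,[(np.array(d['point']).round(4).tolist(),round(d['score'],2)) for d in r[:6]])
print(arm.read_state()['clock'])
E
```

```text
[[ 0.      0.4122  0.9111]
 [ 0.      0.9111 -0.4122]
 [-1.      0.      0.    ]]
blk_s crop origin [288 290]
blk_t crop origin [378 173]
wh_s crop origin [269 137]
wh_t crop origin [254 160]
side driver_grip [([0.4842, -0.258, 0.0851], 0.79)]
side block_hole [([0.4804, -0.2594, 0.0491], 0.68), ([0.547, 0.1869, 0.2543], 0.17)]
side hub [([0.5409, 0.1758, 0.1412], 0.75), ([0.5357, 0.1018, 0.2246], 0.45)]
side valve [([0.55, 0.2377, 0.2279], 0.82)]
side head_1 [([0.5556, 0.2609, 0.2194], 0.96), ([0.5456, 0.2338, 0.2502], 0.95), ([0.5433, 0.1882, 0.2541], 0.82), ([0.5283, 0.1392, 0.245], 0.74), ([0.2887, 0.2654, 0.0002], 0.7), ([0.5313, 0.1036, 0.2226], 0.62)]
top driver_grip [([0.4788, -0.2654, 0.0847], 0.67)]
top block_hole [([0.4833, -0.2581, 0.0476], 0.61)]
top hub [([0.5381, 0.1828, 0.1366], 0.56)]
top valve [([0.5476, 0.2368, 0.2257], 0.68)]
top head_1 [([0.5302, 0.1405, 0.2465], 0.95), ([0.5356, 0.2237, 0.2487], 0.89), ([0.5562, 0.263, 0.2185], 0.84), ([0.5441, 0.1838, 0.2537], 0.67)]
side driver_grip [([0.4816, -0.257, 0.0875], 0.69)]
side block_hole [([0.4777, -0.2607, 0.0481],
[... 969 characters left out ...]

side valve [([0.5472, 0.2366, 0.2261], 0.6)]
side head_1 [([0.5444, 0.188, 0.253], 0.95), ([0.5409, 0.2281, 0.2467], 0.85), ([0.5284, 0.1415, 0.2463], 0.79), ([0.5331, 0.1025, 0.222], 0.56), ([0.5588, 0.2602, 0.2179], 0.55)]
top driver_grip [([0.4863, -0.264, 0.0813], 0.6), ([0.7679, 0.1587, -0.0016], 0.5), ([0.3956, -0.0215, -0.0042], 0.45)]
top block_hole [([0.4788, -0.2596, 0.0478], 0.83)]
top hub [([0.5395, 0.1801, 0.1406], 0.88)]
top valve [([0.5525, 0.2356, 0.226], 0.88)]
top head_1 [([0.5554, 0.2604, 0.219], 0.97), ([0.5303, 0.1418, 0.2477], 0.8), ([0.5382, 0.2238, 0.247], 0.68), ([0.5332, 0.0998, 0.2244], 0.61), ([0.5478, 0.184, 0.2554], 0.57), ([0.4831, -0.2595, 0.0479], 0.32)]
2.7
```

View pics/blk_s.png

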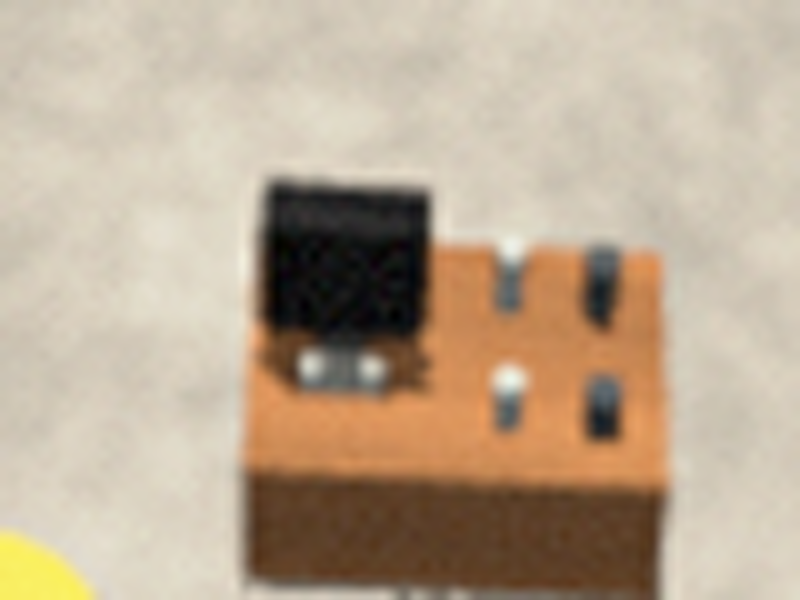

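View pics/blk_t.png

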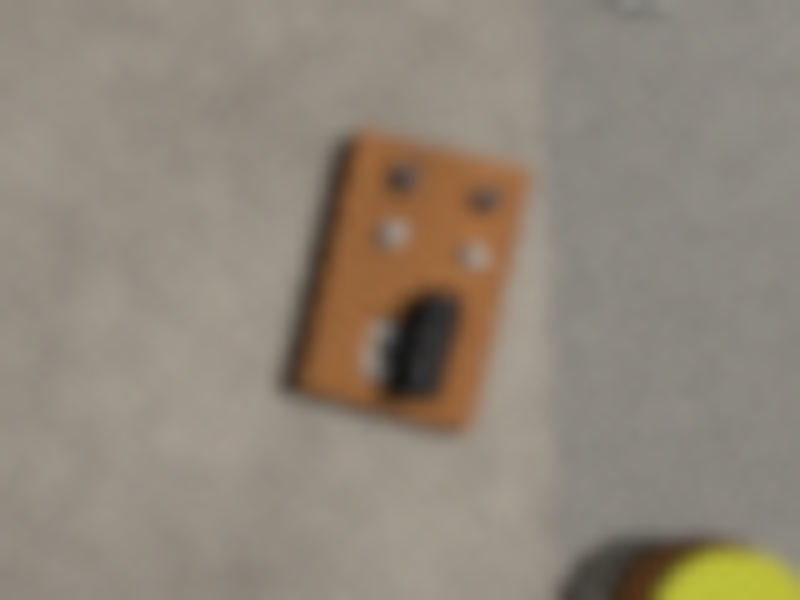

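View pics/wh_s.png

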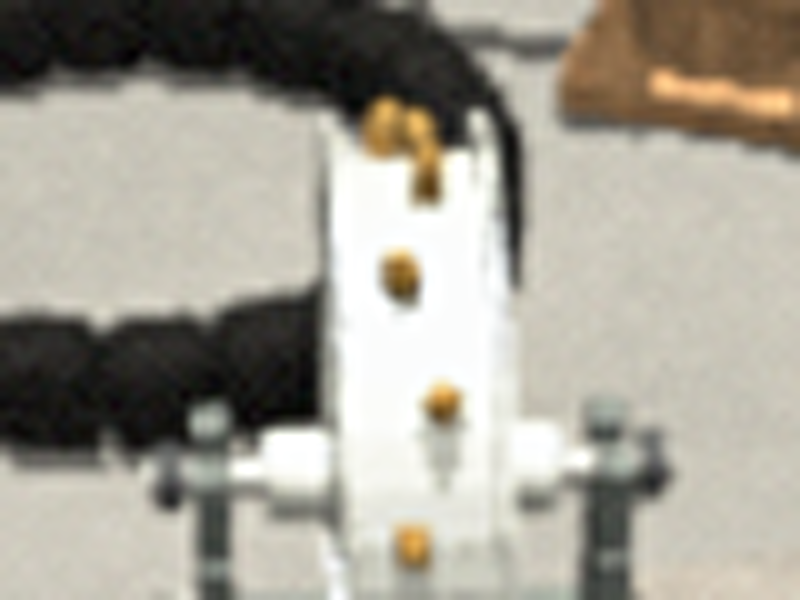

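View pics/wh_t.png

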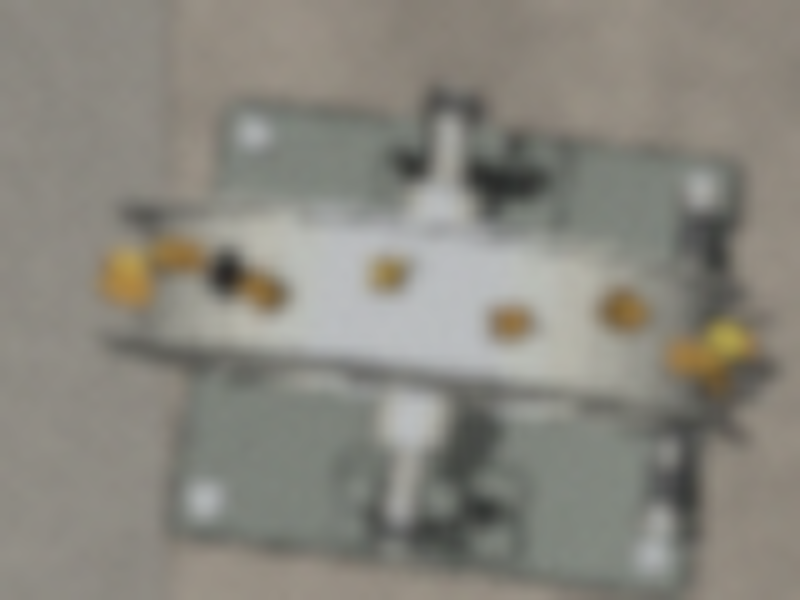

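Driver block is yawed about −13°. The black valve shows at top-crop (228,270), between head_0 (180,250) and head_1 (265,292), so the order runs toward −y. Next I'll fit the wheel.

```bash
cat > wheel.py <<'E'
from h import *
from scipy.optimize import least_squares
def heads_pts(n=2,cams=("side","top")):
    P=[]
    for k in range(n):
        for c in cams:
            arm.grab_frame(c)
            P+=[d['point'] for d in arm.mark_of(c,'head_1') if d['point'][2]>.15 and abs(d['point'][1]-.18)<.15]
    return np.array(P)
# params: cx,cy,cz,yaw,phi ; phase ref = angle of head_2 from vertical (+ toward +y'), index n step +22.5 toward +y (head_1=+22.5)
def model(p,k):
    a=p[4]+np.radians(22.5)*k; off=.005*np.where(k%2==0,1,-1)*1.0
    ax=np.array([np.cos(p[3]),np.sin(p[3]),0]); ay=np.array([-np.sin(p[3]),np.cos(p[3]),0])
    return p[:3]+np.outer(off,ax)+.115*(np.outer(np.sin(a),ay)+np.outer(np.cos(a),[0,0,1]))
def fit(P,phi0=0.02,fixed=None):
    p0=np.array([.54,.18,.14,-.13,phi0]) if fixed is None else np.append(fixed,phi0)
    ks=np.arange(-4,5)
    for it in range(6):
        M=model(p0,ks); D=np.linalg.norm(P[:,None]-M[None],axis=2); k=ks[D.argmin(1)]; ok=D.min(1)<.012
        if fixed is None: f=lambda p:(model(p,k[ok])-P[ok]).ravel()
        else: f=lambda q:(model(np.append(fixed,q),k[ok])-P[ok]).ravel()
        r=least_squares(f,p0 if fixed is None else p0[4:],loss='soft_l1',f_scale=.003)
        p0=r.x if fixed is None else np.append(fixed,r.x)
    return p0,np.abs(f(r.x)).mean(),ok.sum()
E
python3 - <<'E'
from wheel import *
P=heads_pts(4)
# also the noted earlier sights
P=np.vstack([P,[[.5475,.1864,.2554],[.5291,.1363,.2467],[.5409,.2295,.2472],[.5333,.1,.2233],[.5591,.2571,.2182],[.5542,.2634,.2194],[.5293,.1383,.2451],[.5388,.2254,.2464],[.5322,.1003,.2248],[.5452,.1842,.2559],[.5556,.2609,.2194],[.5456,.2338,.2502],[.5433,.1882,.2541],[.5283,.1392,.245],[.5313,.1036,.2226],[.5302,.1405,.2465],[.5356,.2237,.2487],[.5562,.263,.2185],[.5441,.1838,.2537]]])
p,e,n=fit(P); print(p,np.degrees(p[3:]),e,n)
print(model(p,np.arange(-2,3)))
for k in range(-2,3):
    m=model(p,np.array([k]))[0]; q=P[np.linalg.norm(P-m,axis=1)<.012]; print(k,m,q.mean(0),len(q))
np.save('p.npy',p); show()
# move to above the driver: grasp pt height z=.085+...
s,T=st()
print('delta to above',delta(*(np.array([.482,-.2613,.20])-s['tcp_pos'])))
E
```

```text
[ 0.5393  0.1803  0.1402 -0.143   0.0254] [-8.1955  1.4525] 0.0017402907667124123 59
[[0.533  0.1012 0.2236]
 [0.5285 0.1402 0.2476]
 [0.5447 0.1825 0.2552]
 [0.541  0.2272 0.2453]
 [0.5562 0.2621 0.2195]]
-2 [0.533  0.1012 0.2236] [0.5323 0.1011 0.2239] 11
-1 [0.5285 0.1402 0.2476] [0.5291 0.1391 0.2465] 12
0 [0.5447 0.1825 0.2552] [0.5458 0.185  0.2548] 12
1 [0.541  0.2272 0.2453] [0.5399 0.2272 0.2477] 12
2 [0.5562 0.2621 0.2195] [0.5565 0.2609 0.2187] 12
t 3.50 tcp [0.2576 0.5694 0.2313] F [-0.0366 -0.2032 -0.2224] M [-0.04    0.016   0.0591] w 0.0852 q [ 1.0763  0.3081  1.6338 -0.      1.1997 -0.0697] yaw y 65.7
delta to above [  1.2522 -26.5756  21.8735]
```

play_rows(
  plan=[
    [0.5,-10,8.2,0,1],
    [0.5,-10,8.2,0,1],
    [0.5,-10,8.2,0,1],
    [0.5,-10,8.2,0,1],
    [0.5,-10,8.2,0,1],
    [0.5,-10,8.2,0,1],
    [0.5,-10,8.2,0,1],
    [0.5,-10,8.2,0,1],
  ],
)

```text
clock: 4.17
tcp_pos: [0.3414, 0.2545, 0.2188]
ee_rot: [0.333, 1.544, -0.334]
wrist_force: [1.2, -0.2, 0.5]
grip_width: 0.0856
```

play_rows(
  plan=[
    [0.5,-10,8.2,0,1],
    [0.5,-10,8.2,0,1],
    [0.5,-10,8.2,0,1],
    [0.5,-10,8.2,0,1],
    [0.5,-10,8.2,0,1],
    [0.5,-10,8.2,0,1],
    [0.5,-10,8.2,0,1],
    [0.5,-10,8.2,0,1],
  ],
)

```text
clock: 4.83
tcp_pos: [0.4257, -0.0582, 0.2068]
ee_rot: [0.334, 1.543, -0.335]
wrist_force: [0.1, 0.6, 0.3]
grip_width: 0.0854
```

Run:
```python
from wheel import *
show(); s,T=st()
print(delta(*(np.array([.482,-.2613,.16])-s['tcp_pos'])))
```

```text
t 4.83 tcp [ 0.4257 -0.0582  0.2068] F [0.1059 0.5638 0.3019] M [-0.0248  0.0033 -0.0224] w 0.0854 q [-0.2367 -0.0533  2.0952 -0.0007  1.0978 -1.3808] yaw y 65.6
[ 1.884  -6.4675  5.4055]
```

play_rows(
  plan=[
    [1.9,-6.5,5.4,-2.3,1],
    [1.9,-6.5,5.4,-2.3,1],
    [1.9,-6.5,5.4,-2.3,1],
    [1.9,-6.5,5.4,-2.3,1],
    [1.9,-6.5,5.4,-2.3,1],
    [1.9,-6.5,5.4,-2.3,1],
    [1.9,-6.5,5.4,-2.3,1],
    [1.9,-6.5,5.4,-2.3,1],
  ],
)

```text
clock: 5.5
tcp_pos: [0.4807, -0.2588, 0.1583]
ee_rot: [0.178, 1.565, -0.176]
wrist_force: [-0.8, 0.7, 1.1]
grip_width: 0.0849
```

Run:
```python
from wheel import *
for k in range(3):
  arm.grab_frame('side'); show()
crop('side',[.49,-.262,.1],'g1_s'); crop('top',[.49,-.262,.06],'g1_t')
for c in ('side','top'):print(arm.mark_of(c,'driver_grip'))
s,T=st()
print(delta(*(np.array([.482,-.2613,.065])-s['tcp_pos'])))
```

```text
t 5.55 tcp [ 0.4806 -0.2579  0.1586] F [-0.3548  0.2513  0.0909] M [ 0.0341 -0.007  -0.0671] w 0.0854 q [-0.5727  0.2402  1.881   0.0006  1.0219 -1.9194] yaw y 77.1
t 5.60 tcp [ 0.4807 -0.2575  0.1588] F [ 0.3103 -0.0733 -0.1466] M [-0.0306 -0.0135  0.0451] w 0.0856 q [-0.5719  0.2394  1.8816  0.0005  1.0217 -1.9195] yaw y 77.2
t 5.65 tcp [ 0.4808 -0.2573  0.159 ] F [-0.3955 -0.0101  0.2716] M [ 0.0053 -0.0079  0.0205] w 0.0853 q [-0.5714  0.2389  1.8818  0.0004  1.0215 -1.9196] yaw y 77.2
g1_s crop origin [284 281]
g1_t crop origin [378 176]
[{'point': [0.4845, -0.2559, 0.0844], 'score': 0.83}]
[{'point': [0.4821, -0.2631, 0.0796], 'score': 0.43}]
[ 3.7719 -0.1319  0.0574]
```

View pics/g1_s.png

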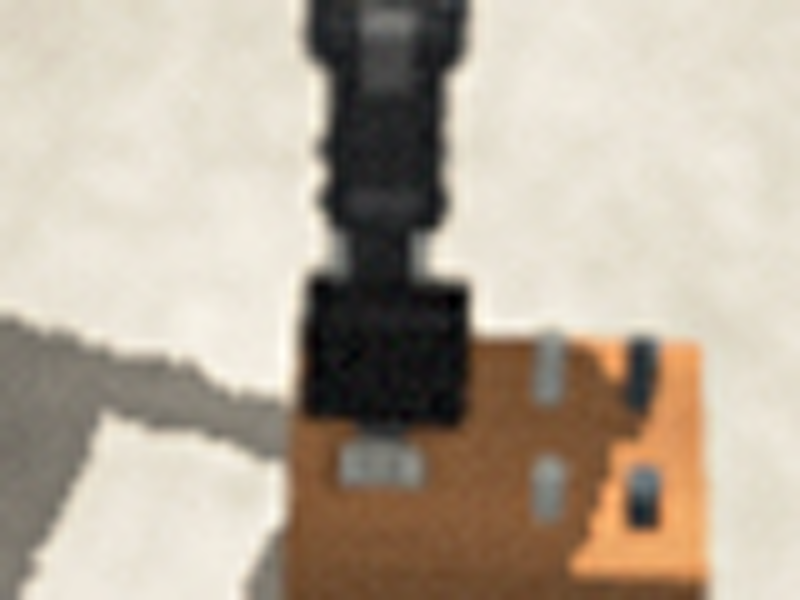

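View pics/g1_t.png

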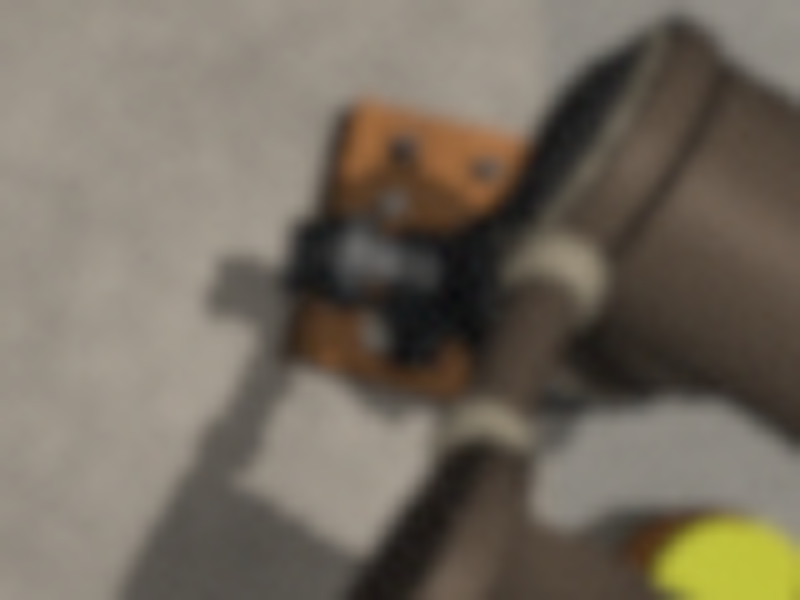

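play_rows(
  plan=[
    [1,-0.1,0,0,1],
    [2,-0.1,0,0,1],
    [3,-0.1,0,0,1],
    [3.75,-0.1,0,0,1],
    [3.75,-0.1,0,0,1],
    [3.75,-0.1,0,0,1],
    [3.75,-0.1,0,0,0.1],
    [3.75,-0.1,0,0,0],
  ],
  squeeze=80,
)

```text
clock: 6.52
tcp_pos: [0.4821, -0.262, 0.067]
ee_rot: [0.174, 1.56, -0.177]
wrist_force: [-1.2, -0.1, -0.1]
grip_width: 0.0641
```

play_rows(
  plan=[
    [0,0,0,0,0],
    [0,0,0,0,0],
    [0,0,0,0,0],
    [0,0,0,0,0],
    [0,0,0,0,0],
    [0,0,0,0,0],
    [0,0,0,0,0],
    [0,0,0,0,0],
  ],
)

```text
clock: 7.18
tcp_pos: [0.4811, -0.2616, 0.0658]
ee_rot: [0.176, 1.563, -0.176]
wrist_force: [-1.4, -0.1, 6.0]
grip_width: 0.0134
```

Run:
```python
from wheel import *
show()
crop('side',[.49,-.262,.1],'g2_s'); crop('top',[.49,-.262,.06],'g2_t')
show()
```

```text
t 7.18 tcp [ 0.4811 -0.2616  0.0658] F [-1.3836 -0.0854  6.0317] M [0.0951 0.1453 0.0082] w 0.0134 q [-0.5776  0.379   1.9235  0.      0.8379 -1.9242] yaw y 77.2
g2_s crop origin [284 281]
g2_t crop origin [378 176]
t 7.28 tcp [ 0.4811 -0.2616  0.0658] F [-1.0681 -0.3005  6.1127] M [ 0.1154  0.1062 -0.0007] w 0.0131 q [-0.5775  0.379   1.9235  0.      0.8379 -1.9242] yaw y 77.2
```

View pics/g2_s.png

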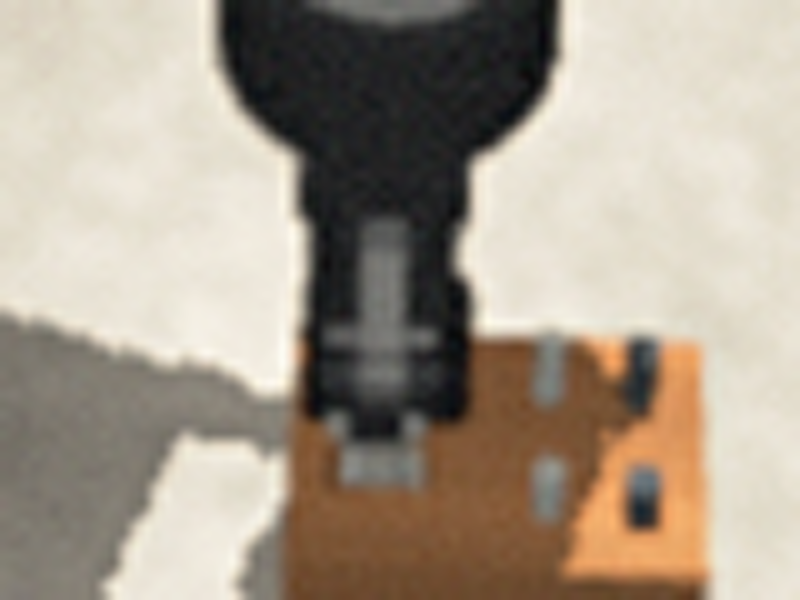

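play_rows(
  plan=[
    [-0.5,0,0,0,0],
    [-1.5,0,0,0,0],
    [-3,0,0,0,0],
    [-4.6,0,0,0,0],
    [-6.2,0,0,0,0],
    [-7.8,0,0,0,0],
    [-9.4,0,0,0,0],
    [-11,0,0,0,0],
  ],
)

```text
clock: 7.95
tcp_pos: [0.4796, -0.2606, 0.3418]
ee_rot: [0.176, 1.565, -0.176]
wrist_force: [1.5, -0.7, -1.2]
grip_width: 0.0132
```

Run:
```python
from wheel import *
arm.grab_frame('side')
show()
crop('side',[.481,-.262,.29],'g3_s'); 
for c in ('side',):print(arm.mark_of(c,'driver_tip'),arm.mark_of(c,'driver_grip'))
p=np.load('p.npy'); h=model(p,np.array([1]))[0]; print(h)
s,T=st(); print(delta(h[0]-s['tcp_pos'][0],h[1]-s['tcp_pos'][1],.34-s['tcp_pos'][2]))
```

```text
t 8.00 tcp [ 0.4836 -0.2632  0.3522] F [ 2.918 -1.648  5.718] M [-0.1305 -0.0999  0.0339] w 0.0130 q [-0.5774  0.0652  1.677  -0.0001  1.3839 -1.9242] yaw y 77.2
g3_s crop origin [283 224]
[{'point': [0.4856, -0.2644, 0.2949], 'score': 0.8}, {'point': [0.5312, 0.1001, 0.2211], 'score': 0.66}] [{'point': [0.4852, -0.2604, 0.3696], 'score': 0.76}]
[0.541  0.2272 0.2453]
[ 0.041  19.5921 -1.9939]
```

View pics/g3_s.png

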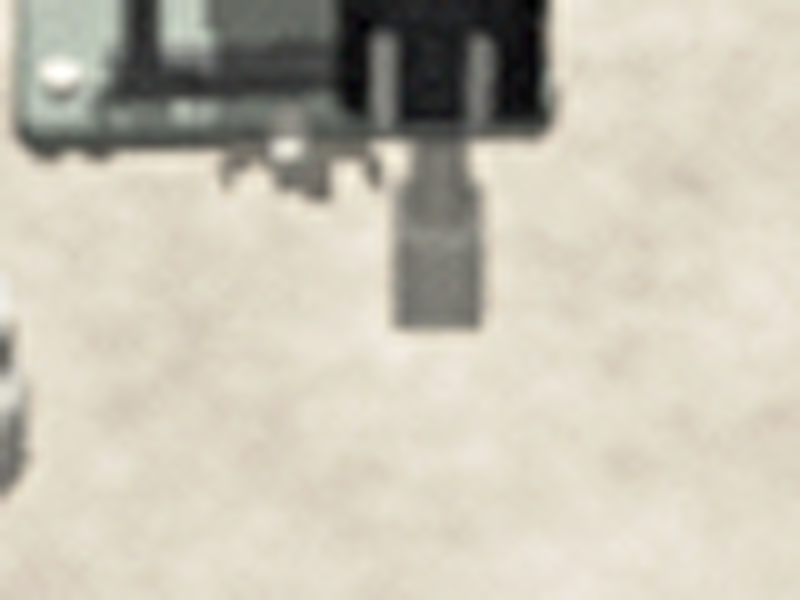

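play_rows(
  plan=[
    [0.2,13,-1.3,11.4,0],
    [0.2,13,-1.3,11.4,0],
    [0.2,13,-1.3,11.4,0],
    [0.2,13,-1.3,11.4,0],
    [0.2,13,-1.3,11.4,0],
    [0.2,13,-1.3,11.4,0],
    [0.2,13,-1.3,11.4,0],
    [0.2,13,-1.3,11.4,0],
  ],
)

```text
clock: 8.82
tcp_pos: [0.5162, 0.0387, 0.3322]
ee_rot: [0.877, 1.391, -0.883]
wrist_force: [1.1, -0.9, -0.9]
grip_width: 0.0131
```

```bash
cat >> wheel.py <<'E'
p=np.load('p.npy')
AX=np.array([np.cos(p[3]),np.sin(p[3]),0]); AY=np.array([-np.sin(p[3]),np.cos(p[3]),0])
TIP=.0578
def tgt(xp,yp,ze): # tcp target for socket at wheel coords x',y' (from hub), edge height ze
    return p[:3]*[1,1,0]+xp*AX+yp*AY+np.array([0,0,ze+TIP])
def where():
    s,T=st(); d=s['tcp_pos']-p[:3]
    F=s['wrist_force']; print("x' %.1f y' %.1f edge %.1f | Fx' %.1f Fy' %.1f Fz %.1f Mz %.3f"%(1e3*d@AX,1e3*d@AY,1e3*(s['tcp_pos'][2]-TIP),F@AX,F@AY,F[2],s['wrist_torque'][2]),'yaw-jaw rel wheel x %.1f'%((np.degrees(np.arctan2(T[1,1],T[0,1])-p[3])+180)%360-180),'q6 %.1f'%np.degrees(s['qpos'][5]),'t %.2f'%s['clock'])
def go(xp,yp,ze):
    s,T=st(); print('delta units',T.T@(tgt(xp,yp,ze)-s['tcp_pos'])/.025)
E
python3 - <<'E'
from wheel import *
arm.grab_frame('side');show();where();go(-.005,.066,.275)
E
```

```text
t 8.87 tcp [0.5166 0.0457 0.3321] F [-0.498   4.7661 -1.0185] M [ 0.203  -0.0622  0.0416] w 0.0132 q [-0.0008  0.0236  1.7596  0.0084  1.3639 -0.4406] yaw y 25.1
x' -3.3 y' -136.5 edge 274.3 | Fx' -1.2 Fy' 4.6 Fz -1.0 Mz 0.042 yaw-jaw rel wheel x 33.3 q6 -25.2 t 8.87
delta units [ 0.0328  4.3896 -6.8083]
```

play_rows(
  plan=[
    [0,4.3,-6.7,11.4,0],
    [0,4.3,-6.7,11.4,0],
    [0,4.3,-6.7,11.4,0],
    [0,4.3,-6.7,11.4,0],
    [0,4.3,-6.7,11.4,0],
    [0,4.3,-6.7,11.4,0],
    [0,4.3,-6.7,11.4,0],
    [0,4.3,-6.7,11.4,0],
  ],
)

```text
clock: 9.53
tcp_pos: [0.5412, 0.2349, 0.3317]
ee_rot: [1.57, 0.923, -1.582]
wrist_force: [-0.6, -0.1, -0.7]
grip_width: 0.0134
```

play_rows(
  plan=[
    [0,0,0,11.4,0],
    [0,0,0,11.4,0],
    [0,0,0,11.4,0],
    [0,0,0,11.4,0],
    [0,0,0,11.4,0],
    [0,0,0,11.4,0],
    [0,0,0,11.4,0],
    [0,0,0,11.4,0],
  ],
)

```text
clock: 10.2
tcp_pos: [0.5414, 0.2335, 0.332]
ee_rot: [2.182, 0.065, -2.196]
wrist_force: [-0.0, 0.4, -1.5]
grip_width: 0.013
```

Run:
```python
from wheel import *
arm.grab_frame('side');show();where();go(-.005,.066,.2405)
P=heads_pts(1); print(fit(P,fixed=p[:4]))
```

```text
t 10.25 tcp [0.5415 0.2335 0.332 ] F [ 0.1406  0.111  -1.4665] M [ 0.0021 -0.0174 -0.0118] w 0.0128 q [ 0.3334  0.1695  1.6006 -0.0001  1.3779  1.8461] yaw y -86.7
x' -5.5 y' 53.0 edge 274.2 | Fx' 0.1 Fy' 0.1 Fz -1.5 Mz -0.012 yaw-jaw rel wheel x -78.5 q6 105.8 t 10.25
delta units [ 1.3464 -0.5101 -0.131 ]
(array([ 0.5393,  0.1803,  0.1402, -0.143 ,  0.0214]), np.float64(0.0017267773194677538), np.int64(10))
```

play_rows(
  plan=[
    [0,-0.5,-0.15,1.2,0],
    [0,-0.5,-0.15,2.3,0],
    [0,-0.5,-0.15,2.3,0],
    [0.3,-0.5,-0.15,2.3,0],
    [0.7,-0.5,-0.15,2.3,0],
    [1.1,-0.5,-0.15,2.3,0],
    [1.35,-0.5,-0.15,2.3,0],
    [1.35,-0.5,-0.15,2.3,0],
  ],
)

```text
clock: 11.12
tcp_pos: [0.5444, 0.2463, 0.2984]
ee_rot: [-2.148, 0.146, 2.159]
wrist_force: [-0.3, 0.2, -0.4]
grip_width: 0.013
```

Run:
```python
from wheel import *
crop('side',[.54,.2,.23],'w1_s');where();crop('top',[.54,.2,.23],'w1_t');where()
a=np.radians(np.arange(24,-1,-2)); y=.1105*np.sin(a)+.0136; z=.1402+.115*np.cos(a)-.0035
s,T=st(); d=s['tcp_pos']-p[:3]
for A,yy,zz in zip(np.degrees(a),y,z): print(round(A),'y units(+ = toward -y\')',round((d@AY-yy)/.025,2),'x',round((s['tcp_pos'][2]-TIP-zz)/.025,2))
```

```text
w1_s crop origin [268 125]
x' -3.8 y' 66.4 edge 241.8 | Fx' -0.6 Fy' -0.4 Fz -1.2 Mz 0.010 yaw-jaw rel wheel x -89.4 q6 117.8 t 11.17
w1_t crop origin [247 159]
x' -3.3 y' 66.7 edge 242.9 | Fx' -0.0 Fy' 0.1 Fz -0.9 Mz 0.009 yaw-jaw rel wheel x -89.4 q6 117.8 t 11.22
24 y units(+ = toward -y') 0.33 x 0.05
22 y units(+ = toward -y') 0.47 x -0.02
20 y units(+ = toward -y') 0.61 x -0.07
18 y units(+ = toward -y') 0.76 x -0.13
16 y units(+ = toward -y') 0.91 x -0.17
14 y units(+ = toward -y') 1.06 x -0.21
12 y units(+ = toward -y') 1.21 x -0.25
10 y units(+ = toward -y') 1.36 x -0.28
8 y units(+ = toward -y') 1.51 x -0.31
6 y units(+ = toward -y') 1.66 x -0.33
4 y units(+ = toward -y') 1.82 x -0.34
2 y units(+ = toward -y') 1.97 x -0.35
0 y units(+ = toward -y') 2.12 x -0.35
```

View pics/w1_s.png

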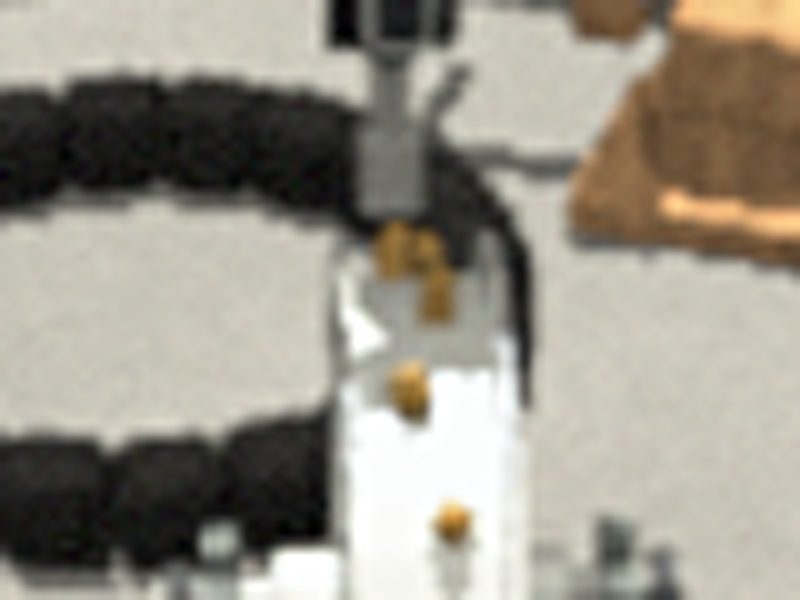

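View pics/w1_t.png

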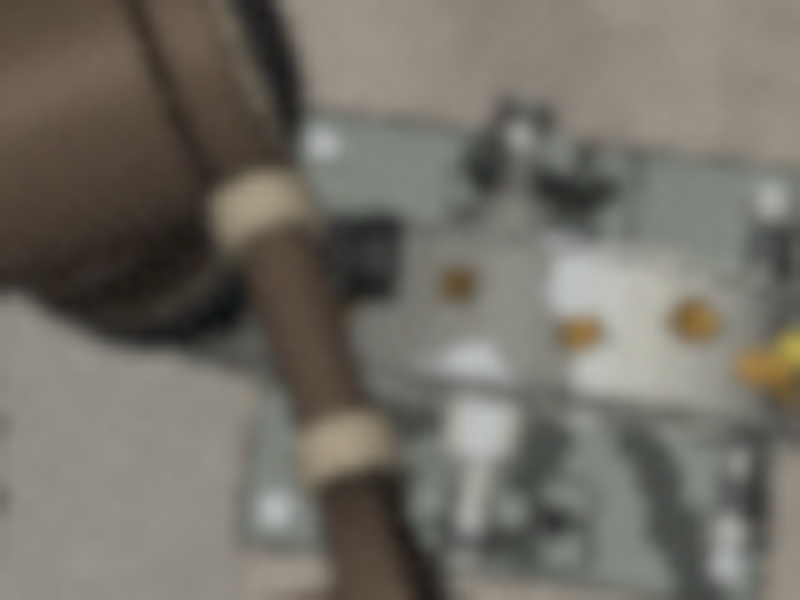

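play_rows(
  plan=[
    [0.05,0.15,0.05,0.1,0],
    [0.05,0.3,0.05,0.1,0],
    [0,0.4,0.05,0.1,0],
    [-0.04,0.5,0.05,0.1,0],
    [-0.08,0.6,0.05,0.1,0],
    [-0.11,0.7,0.05,0.1,0],
    [-0.14,0.8,0.05,0.1,0],
    [-0.17,0.9,0.05,0.1,0],
  ],
)

```text
clock: 11.88
tcp_pos: [0.5418, 0.2247, 0.3062]
ee_rot: [-2.148, 0.153, 2.147]
wrist_force: [-1.2, 0.1, -1.3]
grip_width: 0.0133
```

Run:
```python
from wheel import *
where()
P=heads_pts(1,('side',)); r=fit(P,fixed=p[:4],phi0=-.05); print(np.degrees(r[0][4]),r[1:]); print(P)
where()
```

```text
x' -3.9 y' 44.3 edge 248.4 | Fx' -1.2 Fy' -0.0 Fz -1.3 Mz 0.019 yaw-jaw rel wheel x -90.0 q6 116.4 t 11.88
1.4370791660826736 (np.float64(0.0021557849454470453), np.int64(5))
[[0.5439 0.1857 0.2557]
 [0.5616 0.2602 0.2204]
 [0.5407 0.2297 0.2467]
 [0.524  0.1411 0.244 ]
 [0.5308 0.0975 0.2241]
 [0.5386 0.2256 0.3258]]
x' -3.8 y' 44.2 edge 248.4 | Fx' 0.4 Fy' 1.3 Fz -0.8 Mz -0.008 yaw-jaw rel wheel x -90.0 q6 116.4 t 11.98
```

The socket rode over the nose and the wheel has not moved: the fit still gives 1.4°, and there was no force at the end. I'll back off and go in about 2 mm deeper.

play_rows(
  plan=[
    [-0.5,0,0,0,0],
    [-0.6,-0.3,0.04,0,0],
    [-0.6,-0.75,0.04,0,0],
    [-0.6,-0.75,0.04,0,0],
    [-0.3,-0.75,0.04,0,0],
    [0.1,-0.75,0.04,0,0],
    [0.3,-0.75,0.04,0,0],
    [0.3,-0.75,0.04,0,0],
  ],
)

```text
clock: 12.65
tcp_pos: [0.5417, 0.2429, 0.2951]
ee_rot: [-2.143, 0.156, 2.154]
wrist_force: [-0.4, -0.4, -1.7]
grip_width: 0.0134
```

Run:
```python
from wheel import *
where(); arm.grab_frame('side'); where(); arm.grab_frame('side'); where()
```

```text
x' -6.6 y' 62.3 edge 237.3 | Fx' -0.3 Fy' -0.4 Fz -1.7 Mz 0.010 yaw-jaw rel wheel x -90.0 q6 118.1 t 12.65
x' -6.0 y' 62.6 edge 238.4 | Fx' 0.3 Fy' 0.2 Fz -0.8 Mz -0.021 yaw-jaw rel wheel x -90.0 q6 118.1 t 12.70
x' -5.5 y' 62.8 edge 239.4 | Fx' 1.0 Fy' 0.2 Fz -1.7 Mz -0.005 yaw-jaw rel wheel x -90.0 q6 118.1 t 12.75
```

play_rows(
  plan=[
    [0.03,0.1,0,0,0],
    [0.03,0.2,0,0,0],
    [0.02,0.3,0,0,0],
    [0,0.4,0,0,0],
    [-0.04,0.5,0,0,0],
    [-0.08,0.6,0,0,0],
    [-0.12,0.7,0,0,0],
    [-0.16,0.8,0,0,0],
  ],
)

```text
clock: 13.42
tcp_pos: [0.5412, 0.2272, 0.3026]
ee_rot: [-2.145, 0.144, 2.141]
wrist_force: [1.6, 7.9, -5.8]
grip_width: 0.0133
```

Run:
```python
from wheel import *
where()
P=heads_pts(1,('side',)); r=fit(P,fixed=p[:4],phi0=-.05); print(np.degrees(r[0][4]),r[1:]); print(P)
where()
```

```text
x' -4.8 y' 46.7 edge 244.8 | Fx' 0.4 Fy' 8.1 Fz -5.8 Mz 0.052 yaw-jaw rel wheel x -90.0 q6 116.4 t 13.42
-2.8003231744217274 (np.float64(0.0016804183122115454), np.int64(4))
[[0.5289 0.1312 0.2436]
 [0.5312 0.0954 0.2187]
 [0.5458 0.1748 0.2534]
 [0.5598 0.2521 0.2241]]
x' -4.8 y' 46.2 edge 245.0 | Fx' 0.8 Fy' 6.5 Fz -3.0 Mz -0.017 yaw-jaw rel wheel x -90.0 q6 116.4 t 13.52
```

play_rows(
  plan=[
    [0.03,0.1,0,0,0],
    [0.03,0.2,0,0,0],
    [0.02,0.3,0,0,0],
    [0,0.4,0,0,0],
    [-0.03,0.5,0,0,0],
    [-0.05,0.6,0,0,0],
    [-0.07,0.7,0,0,0],
    [-0.09,0.8,0,0,0],
  ],
)

```text
clock: 14.18
tcp_pos: [0.5389, 0.2088, 0.3074]
ee_rot: [-2.146, 0.14, 2.137]
wrist_force: [0.3, 10.1, 1.7]
grip_width: 0.0132
```

Run:
```python
from wheel import *
where()
P=heads_pts(1,('side',)); r=fit(P,fixed=p[:4],phi0=-.2); print(np.degrees(r[0][4]),r[1:]); print(P)
where()
```

```text
x' -4.5 y' 28.1 edge 249.6 | Fx' -1.1 Fy' 10.1 Fz 1.7 Mz 0.024 yaw-jaw rel wheel x -90.0 q6 114.6 t 14.18
-13.327390863871567 (np.float64(0.0013612795376909067), np.int64(4))
[[0.5564 0.2378 0.2384]
 [0.5266 0.1144 0.233 ]
 [0.5423 0.1564 0.2528]
 [0.5302 0.0799 0.2004]
 [0.5443 0.2115 0.2362]]
x' -4.5 y' 27.6 edge 249.7 | Fx' -2.4 Fy' 8.5 Fz 3.1 Mz -0.013 yaw-jaw rel wheel x -90.0 q6 114.6 t 14.28
```

play_rows(
  plan=[
    [0,0.1,0,0,0],
    [0,0.2,0,0,0],
    [0,0.3,0,0,0],
    [-0.02,0.4,0,0,0],
    [-0.02,0.5,0,0,0],
    [-0.03,0.6,0,0,0],
    [-0.03,0.7,0,0,0],
    [-0.03,0.7,0,0,0],
  ],
)

```text
clock: 14.95
tcp_pos: [0.5365, 0.1907, 0.3092]
ee_rot: [-2.148, 0.142, 2.137]
wrist_force: [-0.4, 7.9, 6.3]
grip_width: 0.0127
```

Run:
```python
from wheel import *
where()
P=heads_pts(2,('side',)); r=fit(P,fixed=p[:4],phi0=-.38); print(np.degrees(r[0][4]),r[1:]); 
for c in ('side','top'):
  arm.grab_frame(c); print([d['point'] for d in arm.mark_of(c,'driver_tip')],[d['point'] for d in arm.mark_of(c,'driver_grip')])
crop('side',[.54,.2,.23],'w2_s')
where()
```

```text
x' -4.3 y' 9.9 edge 251.4 | Fx' -1.5 Fy' 7.8 Fz 6.3 Mz -0.013 yaw-jaw rel wheel x -90.0 q6 113.0 t 14.95
-22.249150413134643 (np.float64(0.0017327514959076713), np.int64(9))
[] [[0.5336, 0.1927, 0.3309]]
[[0.5404, 0.1363, 0.2464]] [[0.7651, 0.1577, 0.0002]]
w2_s crop origin [268 125]
x' -4.2 y' 10.0 edge 251.3 | Fx' -2.3 Fy' 8.0 Fz 6.7 Mz 0.022 yaw-jaw rel wheel x -90.0 q6 113.0 t 15.50
```

View pics/w2_s.png

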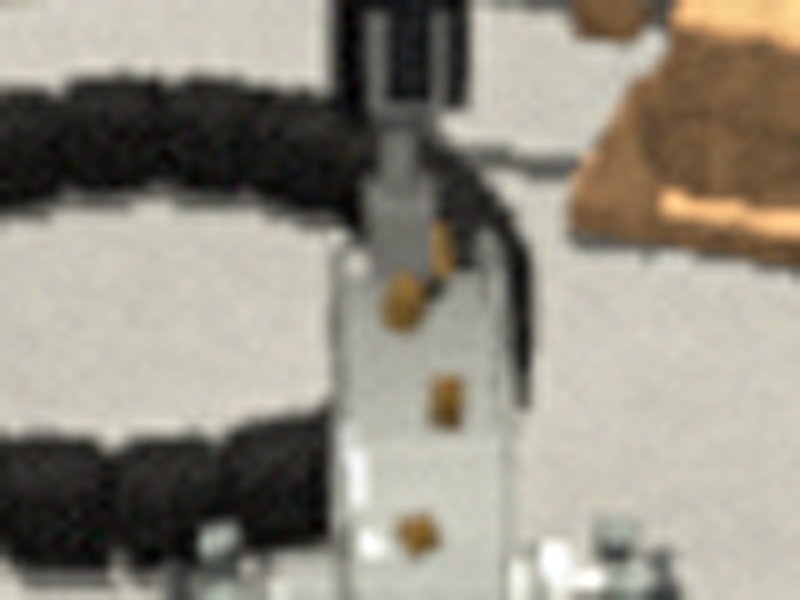

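play_rows(
  plan=[
    [0,-0.2,0,0,0],
    [-0.3,-0.2,0,0,0],
    [-0.6,-0.2,0,0,0],
    [-0.6,0,0,0,0],
    [-0.6,0.38,0.03,0,0],
    [-0.6,0.38,0.03,0,0],
    [-0.6,0.38,0.03,0,0],
    [-0.6,0.38,0.03,0,0],
  ],
)

```text
clock: 16.17
tcp_pos: [0.533, 0.1768, 0.32]
ee_rot: [-2.146, 0.154, 2.148]
wrist_force: [0.1, -0.3, -1.5]
grip_width: 0.013
```

Run:
```python
from wheel import *
where()
P=heads_pts(2); r=fit(P,fixed=p[:4],phi0=-.38); print(np.degrees(r[0][4]),r[1:]); 
print(P[P[:,2]>.25].mean(0), model(r[0],np.array([1])))
where()
print([d['point'] for d in arm.mark_of('side','driver_tip')],[d['point'] for d in arm.mark_of('side','driver_grip')])
crop('side',[.54,.2,.23],'w3_s'); crop('top',[.54,.2,.23],'w3_t')
```

```text
x' -5.8 y' -4.4 edge 262.2 | Fx' 0.2 Fy' -0.3 Fz -1.5 Mz -0.031 yaw-jaw rel wheel x -90.0 q6 112.1 t 16.17
-22.463599466086773 (np.float64(0.0016445774964636028), np.int64(20))
[0.5342 0.1803 0.2593] [[0.5344 0.1811 0.2552]]
x' -5.7 y' -3.6 edge 262.6 | Fx' -0.7 Fy' -0.8 Fz -1.5 Mz 0.040 yaw-jaw rel wheel x -89.9 q6 112.1 t 16.57
[[0.7633, 0.1599, -0.0002], [0.5295, 0.1752, 0.2632]] [[0.534, 0.1805, 0.341]]
w3_s crop origin [268 125]
w3_t crop origin [247 159]
```

View pics/w3_s.png

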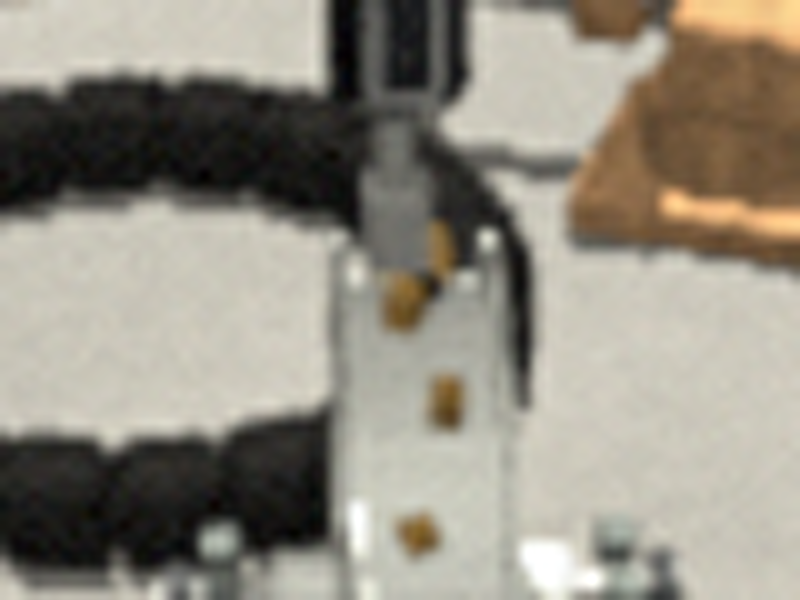

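```bash
python3 - <<'E'
from wheel import *
s,T=st(); t=s['tcp_pos']; e=np.array([t[0],t[1],t[2]-TIP])
o=np.array([268,125])
for nm,q in dict(front_bl=e-.0093*AY-.0093*AX,front_br=e-.0093*AY+.0093*AX,front_tl=e-.0093*AY-.0093*AX+[0,0,.02]).items():
  print(nm,(proj('side',q)-o)*10)
for dz in (.03,.02): print('shank',(proj('side',e+[0,0,dz])-o)*10)
h=model(np.append(p[:4],np.radians(-22.46)),np.array([0,-1,1])); print([(proj('side',q)-o)*10 for q in h])
where()
E
python3 -c "
import cv2;a=cv2.imread('pics/w3_s.png')[80:380,300:560];cv2.imwrite('pics/w3_z.png',cv2.resize(a,None,fx=2,fy=2))"
```

```text
front_bl [362.3736 269.1959]
front_br [426.5167 267.711 ]
front_tl [361.9706 209.5447]
shank [392.9104 161.8185]
shank [392.9464 192.0243]
[array([436.6808, 373.2521]), array([407.9077, 520.812 ]), array([394.8188, 266.2663])]
x' -5.7 y' -3.6 edge 262.6 | Fx' 0.2 Fy' 0.4 Fz -1.1 Mz -0.001 yaw-jaw rel wheel x -89.9 q6 112.1 t 16.77
```

View pics/w3_z.png

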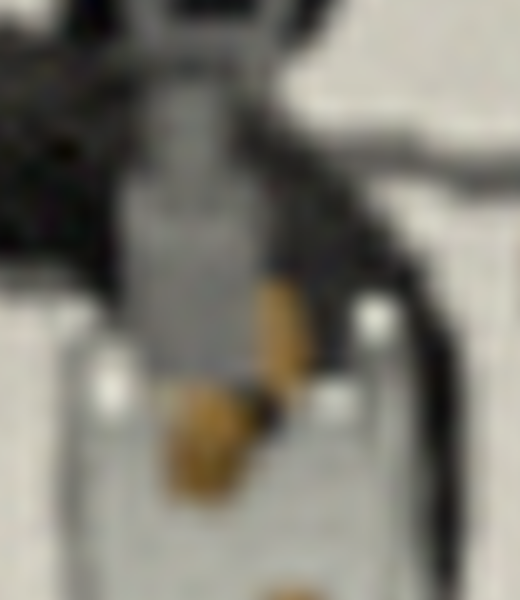

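View pics/w3_t.png

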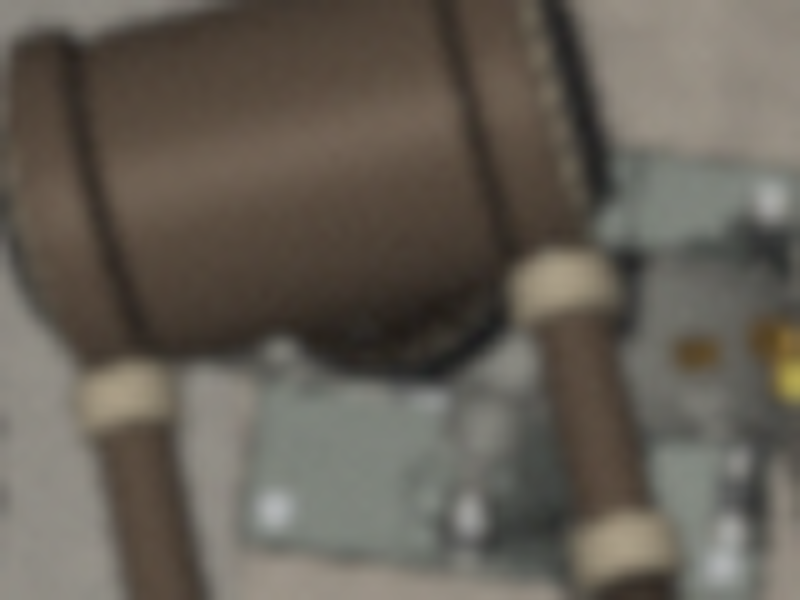

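Run:
```python
from wheel import *
im=arm.grab_frame('side')
hsv=cv2.cvtColor(im,cv2.COLOR_RGB2HSV)
m=((hsv[...,0]>8)&(hsv[...,0]<28)&(hsv[...,1]>110)&(hsv[...,2]>60)).astype(np.uint8)
m[:, :290]=0; m[:,330:]=0; m[:140]=0; m[200:]=0
n,l,s_,c=cv2.connectedComponentsWithStats(m)
for i in range(1,n): print(s_[i],c[i])
ph=np.append(p[:4],np.radians(-22.46))
def pt(k,r,pp=ph):
    a=pp[4]+np.radians(22.5*k); off=.005 if k%2==0 else -.005
    return pp[:3]+off*AX+r*(np.sin(a)*AY+np.array([0,0,np.cos(a)]))
for k in (1,0,-1,-2,-3): print(k,[proj('side',pt(k,r)).round(2) for r in (.115,.108,.098)])
for d in arm.cut_out('side','driver_tip')[:2]:
    mm=d['mask']; ys,xs=np.nonzero(mm); print('driver mask',d['score'],xs.min(),xs.max(),ys.min(),ys.max()); 
    for y in range(ys.max()-8,ys.max()+1): print(y,xs[ys==y].min(),xs[ys==y].max())
t=arm.read_state()['tcp_pos']; print('pred tip',proj('side',t-[0,0,TIP]), proj('side',t-[0,0,TIP-.01]))
```

```text
[326 140   4   8  28] [327.6786 143.8929]
[307 147   7  11  27] [309.6667 152.6667]
[312 163   2   4   8] [312.5 164.5]
[308 177   3   3   7] [309.2857 178.    ]
[312 191   4   3   9] [313.3333 192.1111]
1 [array([307.48, 151.63]), array([307.48, 153.66]), array([307.49, 156.54])]
0 [array([311.67, 162.33]), array([311.61, 163.7 ]), array([311.52, 165.63])]
-1 [array([308.79, 177.08]), array([308.71, 177.49]), array([308.59, 178.07])]
-2 [array([312.71, 192.8 ]), array([312.58, 192.16]), array([312.39, 191.26])]
-3 [array([309.31, 206.8 ]), array([309.19, 205.27]), array([309.03, 203.09])]
driver mask 0.44 300 310 121 151
143 304 309
144 304 309
145 304 310
146 304 310
147 304 310
148 304 309
149 304 309
150 305 309
151 306 307
pred tip [307.3081 150.1505] [307.3046 147.1938]
```

play_rows(
  plan=[
    [0,-0.1,-0.05,0,0],
    [0,-0.15,-0.05,0,0],
    [0.06,-0.15,-0.05,0,0],
    [0.12,-0.15,-0.05,0,0],
    [0.18,-0.15,-0.05,0,0],
    [0.24,-0.15,-0.05,0,0],
    [0.3,-0.15,-0.05,0,0],
    [0.36,-0.15,-0.05,0,0],
  ],
)

```text
clock: 17.53
tcp_pos: [0.5349, 0.1809, 0.3112]
ee_rot: [-2.147, 0.153, 2.148]
wrist_force: [-0.2, 0.1, -0.4]
grip_width: 0.0134
```

Run:
```python
from wheel import *
where();arm.grab_frame('side');where();arm.grab_frame('side');where()
```

```text
x' -4.5 y' -0.0 edge 253.4 | Fx' -0.2 Fy' 0.0 Fz -0.4 Mz -0.005 yaw-jaw rel wheel x -90.0 q6 112.4 t 17.53
x' -4.6 y' -0.1 edge 253.0 | Fx' -0.4 Fy' -0.4 Fz -1.6 Mz -0.005 yaw-jaw rel wheel x -90.0 q6 112.4 t 17.58
x' -4.7 y' -0.1 edge 253.2 | Fx' -0.2 Fy' 0.0 Fz -0.3 Mz -0.044 yaw-jaw rel wheel x -90.0 q6 112.4 t 17.63
```

play_rows(
  plan=[
    [0.03,0,0,0,0],
    [0.06,0,0,0,0],
    [0.09,0,0,0,0],
    [0.12,0,0,0,0],
    [0.15,0,0,0,0],
    [0.18,0,0,0,0],
    [0.18,0,0,0,0],
    [0.18,0,0,0,0],
  ],
)

```text
clock: 18.3
tcp_pos: [0.5351, 0.181, 0.3076]
ee_rot: [-2.148, 0.153, 2.147]
wrist_force: [-0.5, -0.3, 1.8]
grip_width: 0.0129
```

Run:
```python
from wheel import *
where();arm.grab_frame('side');where()
```

```text
x' -4.3 y' 0.1 edge 249.8 | Fx' -0.5 Fy' -0.4 Fz 1.8 Mz 0.049 yaw-jaw rel wheel x -90.0 q6 112.4 t 18.30
x' -4.3 y' 0.1 edge 249.7 | Fx' -0.3 Fy' 0.3 Fz 3.4 Mz -0.013 yaw-jaw rel wheel x -90.0 q6 112.4 t 18.35
```

play_rows(
  plan=[
    [0.03,0,0,-0.5,0],
    [0.03,0,0,-1,0],
    [0.03,0,0,-1.5,0],
    [0.03,0,0,-2,0],
    [0.03,0,0,-2.5,0],
    [0.03,0,0,-3,0],
    [0.03,0,0,-3.5,0],
    [0.03,0,0,-3.5,0],
  ],
)

```text
clock: 19.02
tcp_pos: [0.5353, 0.1812, 0.3073]
ee_rot: [2.138, 0.176, -2.135]
wrist_force: [-0.4, -0.5, 4.3]
grip_width: 0.0136
```

Run:
```python
from wheel import *
where();arm.grab_frame('side');where()
```

```text
x' -4.1 y' 0.3 edge 249.5 | Fx' -0.3 Fy' -0.6 Fz 4.3 Mz -0.019 yaw-jaw rel wheel x -72.4 q6 94.9 t 19.02
x' -4.1 y' 0.3 edge 249.5 | Fx' -0.8 Fy' 0.3 Fz 4.2 Mz 0.003 yaw-jaw rel wheel x -72.5 q6 95.0 t 19.07
```

play_rows(
  plan=[
    [0.0,0,0,-0.5,0],
    [0.0,0,0,-1,0],
    [0.0,0,0,-1.5,0],
    [0.0,0,0,-2,0],
    [0.0,0,0,-2.5,0],
    [0.0,0,0,-3,0],
    [0.0,0,0,-3.5,0],
    [0.0,0,0,-3.5,0],
  ],
)

```text
clock: 19.73
tcp_pos: [0.5352, 0.1812, 0.3067]
ee_rot: [1.962, 0.468, -1.96]
wrist_force: [-0.3, 1.8, 3.6]
grip_width: 0.0135
```

Run:
```python
from wheel import *
where()
```

```text
x' -4.2 y' 0.3 edge 248.9 | Fx' -0.5 Fy' 1.7 Fz 3.6 Mz -0.017 yaw-jaw rel wheel x -55.0 q6 77.4 t 19.73
```

play_rows(
  plan=[
    [0.03,0,0,-0.4,0],
    [0.05,0,0,-0.8,0],
    [0.05,0,0,-1.2,0],
    [0.05,0,0,-1.6,0],
    [0.05,0,0,-2,0],
    [0.05,0,0,-2,0],
    [0.05,0,0,-2,0],
    [0.05,0,0,-2,0],
  ],
)

```text
clock: 20.4
tcp_pos: [0.5351, 0.1809, 0.3042]
ee_rot: [1.853, 0.616, -1.853]
wrist_force: [1.2, 0.4, -2.3]
grip_width: 0.0131
```

Run:
```python
from wheel import *
where()
```

```text
x' -4.3 y' -0.0 edge 246.4 | Fx' 1.1 Fy' 0.6 Fz -2.3 Mz 0.030 yaw-jaw rel wheel x -45.0 q6 67.5 t 20.40
```

play_rows(
  plan=[
    [0.06,0,0,0,0],
    [0.12,0,0,0,0],
    [0.18,0,0,0,0],
    [0.24,0,0,0,0],
    [0.28,0,0,0,0],
    [0.32,0,0,0,0],
    [0.34,0,0,0,0],
    [0.34,0,0,0,0],
  ],
)

```text
clock: 21.07
tcp_pos: [0.5351, 0.181, 0.2967]
ee_rot: [1.853, 0.617, -1.852]
wrist_force: [1.7, 0.3, 0.8]
grip_width: 0.0132
```

Run:
```python
from wheel import *
where();arm.grab_frame('side');where()
```

```text
x' -4.3 y' 0.1 edge 238.9 | Fx' 1.6 Fy' 0.6 Fz 0.8 Mz -0.004 yaw-jaw rel wheel x -45.0 q6 67.4 t 21.07
x' -4.3 y' 0.1 edge 238.9 | Fx' 0.8 Fy' -0.5 Fz 0.5 Mz -0.015 yaw-jaw rel wheel x -45.0 q6 67.4 t 21.12
```

play_rows(
  plan=[
    [0,0,0,-0.5,0],
    [0,0,0,-1,0],
    [0,0,0,-1.5,0],
    [0,0,0,-2,0],
    [0,0,0,-2,0],
    [0,0,0,-2,0],
    [0,0,0,-2,0],
    [0,0,0,-2,0],
  ],
)

```text
clock: 21.78
tcp_pos: [0.5348, 0.181, 0.2966]
ee_rot: [1.739, 0.753, -1.739]
wrist_force: [-0.5, 0.6, 1.6]
grip_width: 0.0132
```

```bash
cat >> wheel.py <<'E'
def mz(n=6):
    m=[];f=[]
    for i in range(n):
        arm.grab_frame('side'); s=arm.read_state(); m.append(s['wrist_torque']); f.append(s['wrist_force'])
    m=np.array(m); f=np.array(f)
    print('M mean',m.mean(0),'sd',m.std(0),'F mean',f.mean(0)); where()
E
python3 - <<'E'
from wheel import *
mz()
E
```

```text
M mean [ 0.054   0.1503 -0.0006] sd [0.0212 0.0568 0.0288] F mean [-0.585   0.5036  2.7236]
x' -4.6 y' 0.1 edge 238.8 | Fx' -1.1 Fy' 0.5 Fz 3.2 Mz -0.002 yaw-jaw rel wheel x -35.0 q6 57.4 t 22.08
```

play_rows(
  plan=[
    [0,0,0,-0.5,0],
    [0,0,0,-1,0],
    [0,0,0,-1.5,0],
    [0,0,0,-1.5,0],
    [0,0,0,-1.5,0],
    [0,0,0,-1.5,0],
    [0,0,0,-1.5,0],
    [0,0,0,-1.5,0],
  ],
)

```text
clock: 22.75
tcp_pos: [0.5349, 0.181, 0.2965]
ee_rot: [1.651, 0.847, -1.651]
wrist_force: [-1.0, -0.0, 3.8]
grip_width: 0.0133
```

Run:
```python
from wheel import *
mz()
```

```text
M mean [ 0.0729  0.2192 -0.0136] sd [0.0084 0.0368 0.0504] F mean [-0.7727  0.3206  4.0564]
x' -4.4 y' 0.0 edge 238.7 | Fx' -0.2 Fy' -0.3 Fz 5.0 Mz -0.070 yaw-jaw rel wheel x -27.5 q6 49.9 t 23.05
```

play_rows(
  plan=[
    [-0.02,0,0,-0.5,0],
    [-0.02,0,0,-1,0],
    [-0.02,0,0,-1.5,0],
    [-0.02,0,0,-2,0],
    [-0.02,0,0,-2.5,0],
    [-0.02,0,0,-2.5,0],
    [-0.02,0,0,-2.5,0],
    [-0.02,0,0,-2.5,0],
  ],
)

```text
clock: 23.72
tcp_pos: [0.5349, 0.1815, 0.2966]
ee_rot: [1.502, 0.991, -1.501]
wrist_force: [-0.8, 1.8, 1.7]
grip_width: 0.0133
```

Run:
```python
from wheel import *
mz(5)
```

```text
M mean [ 0.635   0.127  -0.0656] sd [0.0427 0.0246 0.0434] F mean [-0.6326  2.722   0.812 ]
x' -4.6 y' 0.4 edge 238.9 | Fx' -1.1 Fy' 2.0 Fz 0.6 Mz -0.107 yaw-jaw rel wheel x -15.0 q6 37.4 t 23.97
```

play_rows(
  plan=[
    [0,0,0,-1.2,0],
    [0,0,0,-2.4,0],
    [0,0,0,-3.6,0],
    [0,0,0,-4.8,0],
    [0,0,0,-6,0],
    [0,0,0,-7.2,0],
    [0,0,0,-8.4,0],
    [0,0,0,-9.6,0],
  ],
)

```text
clock: 24.63
tcp_pos: [0.5336, 0.1813, 0.2966]
ee_rot: [0.88, 1.389, -0.882]
wrist_force: [-3.0, 2.6, 2.7]
grip_width: 0.0133
```

play_rows(
  plan=[
    [0,0,0,-1.2,0],
    [0,0,0,-2.4,0],
    [0,0,0,-3.6,0],
    [0,0,0,-4.8,0],
    [0,0,0,-6,0],
    [0,0,0,-7.2,0],
    [0,0,0,-7.2,0],
    [0,0,0,-7.2,0],
  ],
)

```text
clock: 25.3
tcp_pos: [0.5329, 0.1807, 0.2966]
ee_rot: [0.398, 1.538, -0.402]
wrist_force: [-4.9, 1.0, 3.8]
grip_width: 0.0134
```

Run:
```python
from wheel import *
mz(4)
```

```text
M mean [ 0.3701  1.1081 -0.0224] sd [0.0505 0.0132 0.0343] F mean [-4.6669  1.9235  3.922 ]
x' -6.5 y' -0.5 edge 238.8 | Fx' -5.3 Fy' 2.2 Fz 4.2 Mz -0.053 yaw-jaw rel wheel x 69.0 q6 -46.5 t 25.50
```

play_rows(
  plan=[
    [0,0,0,1.4,0],
    [0,0,0,2.8,0],
    [0,0,0,3.4,0],
    [-0.2,0,0,3.4,0],
    [-0.5,0,0,3.4,0],
    [-0.8,0,0,3.4,0],
    [-1,0,0,2.5,0],
    [-1,-0.5,0.3,1.2,0],
  ],
)

```text
clock: 26.17
tcp_pos: [0.5373, 0.1676, 0.3246]
ee_rot: [0.477, 1.513, -0.473]
wrist_force: [-0.2, 1.2, -1.5]
grip_width: 0.0131
```

Run:
```python
from wheel import *
where(); go(.005,-.062,.262)
```

```text
x' -0.2 y' -12.9 edge 266.8 | Fx' -0.4 Fy' 1.1 Fz -1.5 Mz -0.012 yaw-jaw rel wheel x 63.4 q6 -42.3 t 26.17
delta units [ 0.189  -1.6656  1.0653]
```

play_rows(
  plan=[
    [0.1,-0.8,0.5,-1.3,0],
    [0.1,-1.65,1.05,-2.6,0],
    [0.1,-1.65,1.05,-4,0],
    [0.3,-1.65,1.05,-5.3,0],
    [0.55,-1.65,1.05,-5.3,0],
    [0.8,-1.65,1.05,-5.3,0],
    [0.95,-1.65,1.05,-5.3,0],
    [1.02,-1.65,1.05,-5.3,0],
  ],
)

```text
clock: 26.83
tcp_pos: [0.5327, 0.1175, 0.2954]
ee_rot: [0.119, 1.569, -0.12]
wrist_force: [0.0, 0.5, -0.7]
grip_width: 0.0129
```

Run:
```python
from wheel import *
where(); P=heads_pts(1,('side',)); r=fit(P,fixed=p[:4],phi0=-.38); print(np.degrees(r[0][4]),r[1:]); 
where(); go(.005,-.0616,.2412)
```

```text
x' 2.4 y' -63.1 edge 237.6 | Fx' -0.1 Fy' 0.5 Fz -0.7 Mz 0.040 yaw-jaw rel wheel x 89.5 q6 -73.4 t 26.83
-22.18327319443854 (np.float64(0.002054197457007513), np.int64(5))
x' 2.5 y' -62.9 edge 237.9 | Fx' 0.5 Fy' 0.5 Fz -0.7 Mz -0.025 yaw-jaw rel wheel x 89.5 q6 -73.4 t 26.93
delta units [-0.1307  0.0542  0.0996]
```

play_rows(
  plan=[
    [-0.13,0,0.1,-0.1,0],
    [-0.13,0.2,0.1,-0.1,0],
    [-0.13,0.4,0.1,-0.1,0],
    [-0.13,0.6,0.1,-0.1,0],
    [-0.13,0.75,0.1,-0.1,0],
    [-0.14,0.9,0.1,-0.1,0],
    [-0.18,1.05,0.1,-0.1,0],
    [-0.22,1.2,0.1,-0.1,0],
  ],
)

```text
clock: 27.6
tcp_pos: [0.5405, 0.1419, 0.3041]
ee_rot: [0.102, 1.566, -0.121]
wrist_force: [-1.9, -12.1, 5.9]
grip_width: 0.0129
```

play_rows(
  plan=[
    [-0.05,0.15,0,0,0],
    [-0.09,0.3,0,0,0],
    [-0.13,0.45,0,0,0],
    [-0.17,0.6,0,0,0],
    [-0.2,0.75,0,0,0],
    [-0.22,0.9,0,0,0],
    [-0.24,1.05,0,0,0],
    [-0.25,1.2,0,0,0],
  ],
)

```text
clock: 28.27
tcp_pos: [0.5446, 0.1726, 0.3082]
ee_rot: [0.104, 1.567, -0.12]
wrist_force: [0.0, -10.0, -1.8]
grip_width: 0.0135
```

Run:
```python
from wheel import *
where(); P=heads_pts(1,('side',)); r=fit(P,fixed=p[:4],phi0=-.05); print(np.degrees(r[0][4]),r[1:]);print(P) 
where()
```

```text
x' 6.3 y' -6.9 edge 250.4 | Fx' 1.4 Fy' -9.9 Fz -1.8 Mz 0.008 yaw-jaw rel wheel x 90.1 q6 -68.2 t 28.27
2.5336701008127185 (np.float64(0.0017815436427602953), np.int64(5))
[[0.5406 0.2328 0.2469]
 [0.5281 0.1427 0.2452]
 [0.5599 0.2621 0.2182]
 [0.5489 0.1859 0.2558]
 [0.5307 0.1024 0.2235]]
x' 6.3 y' -6.0 edge 250.3 | Fx' 1.9 Fy' -7.1 Fz -0.0 Mz 0.014 yaw-jaw rel wheel x 90.1 q6 -68.2 t 28.37
```

play_rows(
  plan=[
    [0,-0.2,0,0,0],
    [-0.3,-0.25,0,0,0],
    [-0.6,-0.25,0,-1.4,0],
    [-0.6,-0.1,0,-2.8,0],
    [-0.6,0,0,-4.2,0],
    [-0.6,0,0,-5.6,0],
    [-0.6,0,0,-7,0],
    [-0.6,0,0,-8.4,0],
  ],
)

```text
clock: 29.03
tcp_pos: [0.5447, 0.1776, 0.3243]
ee_rot: [-0.466, 1.518, 0.469]
wrist_force: [1.0, -0.9, -0.8]
grip_width: 0.0129
```

Run:
```python
from wheel import *
P=heads_pts(1); r=fit(P,fixed=p[:4],phi0=.03); print(np.degrees(r[0][4]),r[1:])
where(); go(.0055,.0042,.262)
```

```text
2.953298836784998 (np.float64(0.0019262672747761657), np.int64(9))
x' 5.6 y' -2.4 edge 266.1 | Fx' -0.7 Fy' -0.6 Fz -0.9 Mz -0.010 yaw-jaw rel wheel x 131.9 q6 -110.1 t 29.23
delta units [0.1634 0.201  0.1726]
```

play_rows(
  plan=[
    [0,0.23,0.21,-1.4,0],
    [0,0.23,0.21,-2.8,0],
    [0.1,0.23,0.21,-4.2,0],
    [0.2,0.23,0.21,-5.6,0],
    [0.3,0.23,0.21,-7,0],
    [0.4,0.23,0.21,-7.4,0],
    [0.5,0.23,0.21,-7.4,0],
    [0.57,0.23,0.21,-7.4,0],
  ],
)

```text
clock: 29.9
tcp_pos: [0.5455, 0.1844, 0.3089]
ee_rot: [-0.957, 1.35, 0.958]
wrist_force: [-0.1, 0.5, -1.0]
grip_width: 0.0134
```

Run:
```python
from wheel import *
where(); go(.0055,.0055,.249)
```

```text
x' 5.5 y' 4.9 edge 251.1 | Fx' -0.2 Fy' 0.5 Fz -1.0 Mz 0.032 yaw-jaw rel wheel x 168.9 q6 -146.4 t 29.90
delta units [0.0823 0.0053 0.0221]
```

play_rows(
  plan=[
    [0.04,0,0,0,0],
    [0.08,0,0,0,0],
    [0.12,0,0,0,0],
    [0.12,0,0,0.5,0],
    [0.12,0,0,1,0],
    [0.12,0,0,1.5,0],
    [0.12,0,0,2,0],
    [0.12,0,0,2.5,0],
  ],
)

```text
clock: 30.57
tcp_pos: [0.546, 0.1837, 0.3073]
ee_rot: [-0.793, 1.421, 0.79]
wrist_force: [-0.9, -1.7, 2.5]
grip_width: 0.0132
```

Run:
```python
from wheel import *
where()
```

```text
x' 6.1 y' 4.3 edge 249.5 | Fx' -0.7 Fy' -1.8 Fz 2.5 Mz -0.001 yaw-jaw rel wheel x 156.4 q6 -133.9 t 30.57
```

play_rows(
  plan=[
    [0.03,0,0,0.5,0],
    [0.03,0,0,1,0],
    [0.03,0,0,1.5,0],
    [0.03,0,0,2,0],
    [0.03,0,0,2.5,0],
    [0.03,0,0,3,0],
    [0.03,0,0,3.5,0],
    [0.03,0,0,3.5,0],
  ],
)

```text
clock: 31.23
tcp_pos: [0.5459, 0.1837, 0.3072]
ee_rot: [-0.557, 1.497, 0.555]
wrist_force: [-2.3, -1.7, 6.2]
grip_width: 0.0131
```

Run:
```python
from wheel import *
where()
```

```text
x' 6.0 y' 4.2 edge 249.4 | Fx' -2.1 Fy' -2.1 Fz 6.2 Mz 0.003 yaw-jaw rel wheel x 138.9 q6 -116.4 t 31.23
```

play_rows(
  plan=[
    [0,0,-0.05,0.6,0],
    [0,0,-0.05,1.2,0],
    [0,0,-0.05,1.8,0],
    [0,0,-0.05,2.4,0],
    [0,0,-0.05,3,0],
    [0,0,-0.05,3.5,0],
    [0,0,-0.05,4,0],
    [0,0,-0.05,4,0],
  ],
)

```text
clock: 31.9
tcp_pos: [0.5453, 0.1833, 0.3072]
ee_rot: [-0.284, 1.55, 0.283]
wrist_force: [-1.1, -1.3, 5.4]
grip_width: 0.0131
```

Run:
```python
from wheel import *
where()
```

```text
x' 5.5 y' 3.8 edge 249.4 | Fx' -0.9 Fy' -1.4 Fz 5.4 Mz -0.003 yaw-jaw rel wheel x 118.9 q6 -96.5 t 31.90
```

play_rows(
  plan=[
    [0,0,0,0.6,0],
    [0,0,0,1.2,0],
    [0,0,0,1.8,0],
    [0,0,0,2.4,0],
    [0,0,0,3,0],
    [0,0,0,3.5,0],
    [0,0,0,4,0],
    [0,0,0,4,0],
  ],
)

```text
clock: 32.57
tcp_pos: [0.5449, 0.1833, 0.3072]
ee_rot: [-0.01, 1.569, 0.01]
wrist_force: [-1.8, -0.5, 5.8]
grip_width: 0.013
```

Run:
```python
from wheel import *
where()
```

```text
x' 5.1 y' 3.7 edge 249.4 | Fx' -1.8 Fy' -0.8 Fz 5.8 Mz 0.033 yaw-jaw rel wheel x 98.9 q6 -76.5 t 32.57
```

play_rows(
  plan=[
    [0.02,0,0,0.5,0],
    [0.02,0,0,1,0],
    [0.02,0,0,1.5,0],
    [0.02,0,0,2,0],
    [0.02,0,0,2.5,0],
    [0.02,0,0,3,0],
    [0.02,0,0,3,0],
    [0.02,0,0,3,0],
  ],
)

```text
clock: 33.23
tcp_pos: [0.5446, 0.1835, 0.307]
ee_rot: [0.195, 1.561, -0.194]
wrist_force: [-3.4, -0.8, 6.5]
grip_width: 0.0128
```

Run:
```python
from wheel import *
where()
```

```text
x' 4.8 y' 3.9 edge 249.2 | Fx' -3.2 Fy' -1.2 Fz 6.5 Mz 0.010 yaw-jaw rel wheel x 84.0 q6 -61.5 t 33.23
```

play_rows(
  plan=[
    [0.02,-0.02,-0.03,0,0],
    [0.02,-0.02,-0.06,0,0],
    [0.02,-0.02,-0.06,0.4,0],
    [0.02,-0.02,-0.06,0.8,0],
    [0.02,-0.02,-0.06,1.2,0],
    [0.02,-0.02,-0.06,1.6,0],
    [0.02,-0.02,-0.06,2,0],
    [0.02,-0.02,-0.06,2,0],
  ],
)

```text
clock: 33.9
tcp_pos: [0.5438, 0.1836, 0.3068]
ee_rot: [0.333, 1.542, -0.331]
wrist_force: [-2.6, -0.4, 7.4]
grip_width: 0.013
```

Run:
```python
from wheel import *
where()
```

```text
x' 3.9 y' 3.9 edge 249.0 | Fx' -2.6 Fy' -0.8 Fz 7.4 Mz 0.005 yaw-jaw rel wheel x 73.9 q6 -51.4 t 33.90
```

Run:
```python
from wheel import *
crop('side',[.54,.18,.25],'w5_s',half=(26,20),s=15)
where()
s,T=st(); t=s['tcp_pos']; o=np.array(proj('side',np.array([.54,.18,.25])).round()-[26,20]); 
e=t-[0,0,TIP]
for q in (e,e+[0,0,.02],e+[0,0,.035]): print((proj('side',q)-o)*15)
ph=np.append(p[:4],np.radians(2.9))
for k in (0,-1,-2): print(k,[(proj('side',q)-o)*15 for q in model(ph,np.array([k]))])
for d in arm.cut_out('side','driver_tip')[:1]:
    mm=d['mask']; ys,xs=np.nonzero(mm); print('driver mask',d['score'],xs.min(),xs.max(),ys.min(),ys.max()); 
    for y in range(ys.min(),ys.max()+1): print(y,xs[ys==y].min(),xs[ys==y].max(),end='; ')
```

```text
w5_s crop origin [283 133]
x' 4.0 y' 3.9 edge 249.1 | Fx' -1.6 Fy' -0.9 Fz 6.9 Mz 0.074 yaw-jaw rel wheel x 74.0 q6 -51.5 t 33.95
[411.8296 294.9696]
[412.227 207.319]
[412.5306 140.3498]
0 [array([416.7729, 263.3275])]
-1 [array([376.391 , 416.6528])]
-2 [array([438.7447, 629.9534])]
driver mask 0.49 308 318 124 154
124 315 317; 125 315 318; 126 315 318; 127 315 318; 128 315 318; 129 315 318; 130 315 318; 131 315 318; 132 315 318; 133 315 318; 134 314 318; 135 314 318; 136 314 318; 137 312 318; 138 310 316; 139 310 314; 140 310 314; 141 310 313; 142 310 314; 143 309 314; 144 309 314; 145 309 315; 146 308 315; 147 308 316; 148 308 316; 149 308 316; 150 308 316; 151 308 315; 152 308 315; 153 309 314; 154 310 313;
```

View pics/w5_s.png

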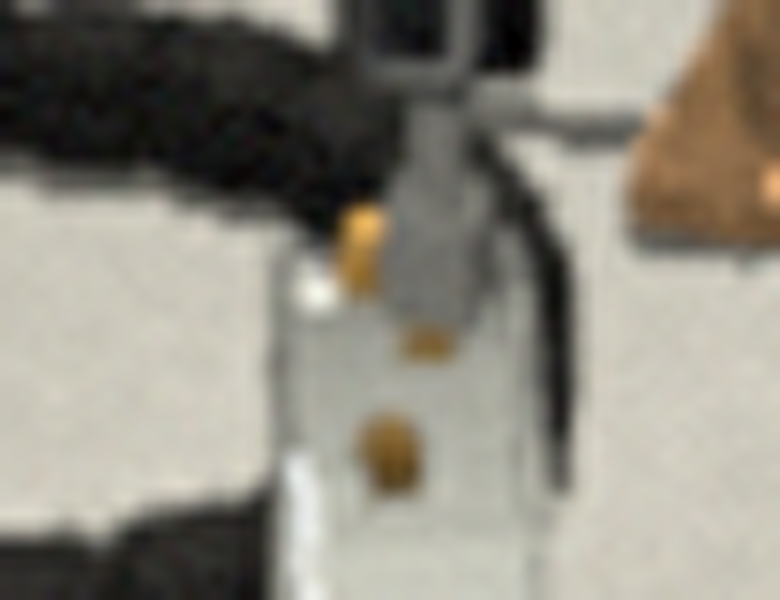

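```bash
cat >> wheel.py <<'E'
E0=.002
def tzv(th): th=np.radians(th); return np.array([np.sin(th),-np.cos(th)])
def tyv(th): th=np.radians(th); return np.array([np.cos(th),np.sin(th)])
def circ(th0,turns,pre=(0,0)):
    # turns in units of 5deg (+ = cw => theta decreases); pre in mm wheel frame
    for u in turns:
        d=np.array(pre)*1e-3-E0*(tzv(th0-5*u)-tzv(th0)); print(u,'ty %.3f tz %.3f'%(d@tyv(th0)/.025,d@tzv(th0)/.025))
E
python3 - <<'E'
from wheel import *
circ(74,[0,-1.4,-2.8,-4.2,-5.6],(-2,.5))
E
```

```text
0 ty -0.003 tz -0.082
-1.4 ty -0.013 tz -0.082
-2.8 ty -0.022 tz -0.080
-4.2 ty -0.031 tz -0.077
-5.6 ty -0.040 tz -0.073
```

play_rows(
  plan=[
    [0,0,-0.08,0,0],
    [0,-0.01,-0.08,-0.7,0],
    [0,-0.01,-0.08,-1.4,0],
    [0,-0.02,-0.08,-2.1,0],
    [0,-0.02,-0.08,-2.8,0],
    [0,-0.03,-0.08,-3.5,0],
    [0,-0.03,-0.08,-4.2,0],
    [0,-0.03,-0.08,-4.9,0],
  ],
)

```text
clock: 34.67
tcp_pos: [0.542, 0.1844, 0.3047]
ee_rot: [-0.005, 1.567, 0.008]
wrist_force: [0.5, 0.6, -0.9]
grip_width: 0.013
```

Run:
```python
from wheel import *
where(); circ(98.5,[-2.8,-5.6])
```

```text
x' 2.1 y' 4.4 edge 246.9 | Fx' 0.4 Fy' 0.6 Fz -0.9 Mz -0.019 yaw-jaw rel wheel x 98.7 q6 -76.1 t 34.67
-2.8 ty -0.019 tz 0.002
-5.6 ty -0.038 tz 0.009
```

play_rows(
  plan=[
    [0.06,0,0,0,0],
    [0.12,0,0,0,0],
    [0.18,0,0,0,0],
    [0.24,0,0,0,0],
    [0.29,0,0,0,0],
    [0.33,0,0,0,0],
    [0.35,0,0,0,0],
    [0.35,0,0,0,0],
  ],
)

```text
clock: 35.33
tcp_pos: [0.5419, 0.1842, 0.2964]
ee_rot: [-0.003, 1.568, 0.006]
wrist_force: [3.0, 4.1, 3.6]
grip_width: 0.013
```

Run:
```python
from wheel import *
mz(3); circ(98.7,[1,2,3,4])
```

```text
M mean [ 1.0107 -0.6242 -0.0208] sd [0.0222 0.0117 0.0427] F mean [3.1724 4.3778 4.1211]
x' 2.0 y' 4.2 edge 238.7 | Fx' 2.9 Fy' 4.0 Fz 3.2 Mz 0.039 yaw-jaw rel wheel x 98.5 q6 -76.0 t 35.48
1 ty 0.007 tz 0.000
2 ty 0.014 tz 0.001
3 ty 0.021 tz 0.003
4 ty 0.027 tz 0.005
```

play_rows(
  plan=[
    [-0.01,0.05,0.03,0,0],
    [-0.01,0.09,0.05,0.5,0],
    [-0.01,0.1,0.05,1,0],
    [-0.01,0.1,0.05,1.5,0],
    [-0.01,0.1,0.05,2,0],
    [-0.01,0.1,0.05,2,0],
    [-0.01,0.1,0.05,2,0],
    [-0.01,0.1,0.05,2,0],
  ],
)

```text
clock: 36.15
tcp_pos: [0.5419, 0.1849, 0.2962]
ee_rot: [0.13, 1.567, -0.134]
wrist_force: [-0.8, 1.3, 5.9]
grip_width: 0.0131
```

Run:
```python
from wheel import *
mz(4)
```

```text
M mean [ 0.2131 -0.181   0.0086] sd [0.0246 0.0314 0.0214] F mean [1.121  1.3107 5.1173]
x' 1.9 y' 4.9 edge 238.4 | Fx' 0.9 Fy' 2.1 Fz 4.9 Mz 0.007 yaw-jaw rel wheel x 88.5 q6 -65.8 t 36.35
```

play_rows(
  plan=[
    [-0.03,0.02,0.02,0.7,0],
    [-0.03,0.03,0.03,1.4,0],
    [-0.03,0.03,0.03,2,0],
    [-0.03,0.03,0.03,2,0],
    [-0.03,0.03,0.03,2,0],
    [-0.03,0.03,0.03,2,0],
    [-0.03,0.03,0.03,2,0],
    [-0.03,0.03,0.03,2,0],
  ],
)

```text
clock: 37.02
tcp_pos: [0.5422, 0.1856, 0.2962]
ee_rot: [0.267, 1.556, -0.271]
wrist_force: [-2.6, -2.1, 4.6]
grip_width: 0.0131
```

Run:
```python
from wheel import *
mz(4)
```

```text
M mean [-0.4619  0.4804  0.0348] sd [0.0182 0.0048 0.0277] F mean [-2.5671 -1.6657  5.2105]
x' 2.1 y' 5.6 edge 238.4 | Fx' -2.7 Fy' -1.4 Fz 5.3 Mz 0.012 yaw-jaw rel wheel x 78.6 q6 -55.8 t 37.22
```

Run:
```python
from wheel import *
circ(78.6,[0,2.4,4.8,7.2,9.6],(-.6,-.4))
```

```text
0 ty -0.020 tz -0.020
2.4 ty -0.004 tz -0.019
4.8 ty 0.012 tz -0.013
7.2 ty 0.027 tz -0.005
9.6 ty 0.039 tz 0.006
```

play_rows(
  plan=[
    [-0.01,-0.01,-0.02,1.2,0],
    [-0.01,0,-0.02,2.4,0],
    [-0.01,0,-0.02,3.6,0],
    [-0.01,0.01,-0.01,4.8,0],
    [-0.01,0.02,-0.01,6,0],
    [-0.01,0.03,-0.01,7.2,0],
    [-0.01,0.03,0,8.4,0],
    [-0.01,0.04,0,9.6,0],
  ],
)

```text
clock: 37.88
tcp_pos: [0.5438, 0.1871, 0.2964]
ee_rot: [0.92, 1.366, -0.921]
wrist_force: [0.9, -0.6, 2.7]
grip_width: 0.0133
```

Run:
```python
from wheel import *
where();circ(30.6,[0,2.4,4.8,7.2,9.6])
```

```text
x' 3.4 y' 7.3 edge 238.6 | Fx' 1.0 Fy' -0.5 Fz 2.7 Mz 0.004 yaw-jaw rel wheel x 30.3 q6 -7.4 t 37.88
0 ty 0.000 tz 0.000
2.4 ty 0.017 tz 0.002
4.8 ty 0.033 tz 0.007
7.2 ty 0.047 tz 0.015
9.6 ty 0.059 tz 0.026
```

Side forces are small, so the eccentricity model holds. I'll keep driving clockwise.

play_rows(
  plan=[
    [0,0.01,0,1.2,0],
    [0,0.02,0,2.4,0],
    [0,0.02,0,3.6,0],
    [0,0.03,0.01,4.8,0],
    [0,0.04,0.01,6,0],
    [0,0.05,0.01,7.2,0],
    [0,0.05,0.02,8.4,0],
    [0,0.06,0.03,9.6,0],
  ],
)

```text
clock: 38.55
tcp_pos: [0.5455, 0.187, 0.2963]
ee_rot: [1.534, 0.959, -1.533]
wrist_force: [0.7, -0.7, 3.5]
grip_width: 0.013
```

Run:
```python
from wheel import *
where();circ(-17.5,[0,2.4,4.8,7.2,9.6])
```

```text
x' 5.2 y' 7.5 edge 238.5 | Fx' 0.8 Fy' -0.6 Fz 3.5 Mz 0.052 yaw-jaw rel wheel x -17.7 q6 40.6 t 38.55
0 ty 0.000 tz 0.000
2.4 ty 0.017 tz 0.002
4.8 ty 0.033 tz 0.007
7.2 ty 0.047 tz 0.015
9.6 ty 0.059 tz 0.026
```

play_rows(
  plan=[
    [0,0.01,0,1.2,0],
    [0,0.02,0,2.4,0],
    [0,0.02,0,3.6,0],
    [0,0.03,0.01,4.8,0],
    [0,0.04,0.01,6,0],
    [0,0.05,0.01,7.2,0],
    [0,0.05,0.02,8.4,0],
    [0,0.06,0.03,9.6,0],
  ],
)

```text
clock: 39.22
tcp_pos: [0.5466, 0.1856, 0.2964]
ee_rot: [2.072, 0.291, -2.069]
wrist_force: [1.1, -1.4, 2.9]
grip_width: 0.013
```

play_rows(
  plan=[
    [0,0.01,0,1.2,0],
    [0,0.02,0,2.4,0],
    [0,0.02,0,3.6,0],
    [0,0.03,0.01,4.8,0],
    [0,0.04,0.01,6,0],
    [0,0.05,0.01,7.2,0],
    [0,0.05,0.01,7.4,0],
    [0,0.05,0.01,7.4,0],
  ],
)

```text
clock: 39.88
tcp_pos: [0.5465, 0.1843, 0.2964]
ee_rot: [-2.028, 0.368, 2.025]
wrist_force: [0.7, -1.2, 2.6]
grip_width: 0.0131
```

Run:
```python
from wheel import *
mz(2)
```

```text
M mean [-0.402  -0.3264  0.0648] sd [0.0154 0.0069 0.0156] F mean [ 1.2421 -1.2466  2.0344]
x' 6.5 y' 5.0 edge 238.6 | Fx' 1.4 Fy' -1.8 Fz 1.2 Mz 0.080 yaw-jaw rel wheel x -102.3 q6 124.9 t 39.98
```

play_rows(
  plan=[
    [0,0,0,-1.4,0],
    [0,0,0,-2.8,0],
    [-0.1,0,0,-3.4,0],
    [-0.4,0,0,-3.4,0],
    [-0.7,0,0,-3.4,0],
    [-1,0,0,-3,0],
    [-1,0.8,-0.05,-2.5,0],
    [-1,1.8,-0.1,-2.5,0],
  ],
)

```text
clock: 40.65
tcp_pos: [0.5323, 0.143, 0.3225]
ee_rot: [-2.146, 0.151, 2.148]
wrist_force: [0.1, -0.5, -1.4]
grip_width: 0.0129
```

Run:
```python
from wheel import *
arm.grab_frame('side');where();go(-.0033,-.059,.262)
```

```text
x' -2.9 y' -43.2 edge 264.2 | Fx' -2.0 Fy' -3.7 Fz -0.7 Mz -0.001 yaw-jaw rel wheel x -90.0 q6 108.4 t 40.70
delta units [0.0905 0.6317 0.0171]
```

play_rows(
  plan=[
    [0,0.65,0.02,0,0],
    [0,0.65,0.02,0,0],
    [0,0.65,0.02,0,0],
    [0.2,0.65,0.02,0,0],
    [0.4,0.65,0.02,0,0],
    [0.6,0.65,0.02,0,0],
    [0.75,0.65,0.02,0,0],
    [0.8,0.65,0.02,0,0],
  ],
)

```text
clock: 41.37
tcp_pos: [0.5291, 0.1261, 0.3001]
ee_rot: [-2.145, 0.153, 2.151]
wrist_force: [-0.1, -0.4, -1.5]
grip_width: 0.013
```

Run:
```python
from wheel import *
P=heads_pts(1,('side',)); r=fit(P,fixed=p[:4],phi0=.03); print(np.degrees(r[0][4]),r[1:]); 
where();go(-.0033,-.052,.2434)
```

```text
2.971654371363906 (np.float64(0.0012037883234976982), np.int64(4))
x' -2.1 y' -55.2 edge 243.0 | Fx' -0.5 Fy' -0.9 Fz -1.6 Mz -0.031 yaw-jaw rel wheel x -89.9 q6 106.9 t 41.47
delta units [-0.0143 -0.1282  0.0487]
```

play_rows(
  plan=[
    [0,-0.1,0.05,0,0],
    [0,-0.25,0.05,0,0],
    [0,-0.37,0.05,0,0],
    [-0.02,-0.49,0.05,0,0],
    [-0.05,-0.61,0.05,0,0],
    [-0.08,-0.73,0.05,0,0],
    [-0.12,-0.85,0.05,0,0],
    [-0.15,-0.95,0.05,0,0],
  ],
)

```text
clock: 42.13
tcp_pos: [0.5313, 0.1454, 0.3058]
ee_rot: [-2.151, 0.164, 2.154]
wrist_force: [-1.2, -9.5, 0.2]
grip_width: 0.0131
```

play_rows(
  plan=[
    [-0.03,-0.12,0,0,0],
    [-0.05,-0.24,0,0,0],
    [-0.07,-0.36,0,0,0],
    [-0.08,-0.48,0,0,0],
    [-0.09,-0.6,0,0,0],
    [-0.1,-0.7,0,0,0],
    [-0.1,-0.8,0,0,0],
    [-0.1,-0.88,0,0,0],
  ],
)

```text
clock: 42.8
tcp_pos: [0.5344, 0.1677, 0.3087]
ee_rot: [-2.151, 0.163, 2.153]
wrist_force: [-2.1, -8.5, 2.4]
grip_width: 0.013
```

Run:
```python
from wheel import *
where(); P=heads_pts(1,('side',)); r=fit(P,fixed=p[:4],phi0=.35); print(np.degrees(r[0][4]),r[1:]); print(P)
where()
```

```text
x' -3.1 y' -13.1 edge 250.9 | Fx' -0.8 Fy' -8.7 Fz 2.4 Mz 0.017 yaw-jaw rel wheel x -89.9 q6 111.5 t 42.80
22.379994689284597 (np.float64(0.0014493248902198257), np.int64(5))
[[0.5454 0.262  0.2239]
 [0.5501 0.2231 0.2448]
 [0.5372 0.1813 0.2517]
 [0.5592 0.2818 0.1839]
 [0.5353 0.1365 0.2443]]
x' -3.1 y' -12.7 edge 250.8 | Fx' -2.3 Fy' -7.6 Fz 2.3 Mz 0.032 yaw-jaw rel wheel x -89.9 q6 111.5 t 42.90
```

play_rows(
  plan=[
    [0,0.2,0,0,0],
    [-0.3,0.25,0,0,0],
    [-0.6,0.25,0,0,0],
    [-0.6,-0.1,0,0,0],
    [-0.6,-0.36,0,0,0],
    [-0.6,-0.36,0,0,0],
    [-0.5,-0.36,0,0,0],
    [-0.4,-0.36,0,0,0],
  ],
)

```text
clock: 43.57
tcp_pos: [0.5361, 0.1806, 0.3174]
ee_rot: [-2.148, 0.152, 2.149]
wrist_force: [-0.4, -0.5, -0.6]
grip_width: 0.0129
```

Run:
```python
from wheel import *
arm.grab_frame('side');where();go(-.0037,-.0008,.2505)
```

```text
x' -3.6 y' -0.6 edge 258.7 | Fx' -0.1 Fy' 0.0 Fz -1.4 Mz 0.006 yaw-jaw rel wheel x -89.9 q6 112.3 t 43.62
delta units [0.3299 0.0091 0.0041]
```

play_rows(
  plan=[
    [0.08,0,0,0,0],
    [0.16,0,0,0,0],
    [0.24,0,0,0,0],
    [0.3,0,0,0,0],
    [0.35,0,0,0,0],
    [0.4,0,0,0,0],
    [0.42,0,0,0,0],
    [0.42,0,0,0,0],
  ],
)

```text
clock: 44.28
tcp_pos: [0.5363, 0.1801, 0.3074]
ee_rot: [-2.148, 0.153, 2.148]
wrist_force: [-0.4, 0.5, -0.9]
grip_width: 0.0129
```

Run:
```python
from wheel import *
where();circ(-89.9,[-1.4,-2.8,-4.2,-4.9,-5.6])
```

```text
x' -3.0 y' -0.6 edge 249.6 | Fx' -0.4 Fy' 0.4 Fz -0.9 Mz 0.009 yaw-jaw rel wheel x -90.0 q6 112.3 t 44.28
-1.4 ty -0.010 tz 0.001
-2.8 ty -0.019 tz 0.002
-4.2 ty -0.029 tz 0.005
-4.9 ty -0.033 tz 0.007
-5.6 ty -0.038 tz 0.009
```

play_rows(
  plan=[
    [0.03,0,0,0,0],
    [0.06,0,0,0,0],
    [0.06,0,0.02,0,0],
    [0.06,0,0.02,-0.4,0],
    [0.06,0,0.02,-0.8,0],
    [0.06,-0.01,0.02,-1.2,0],
    [0.06,-0.01,0.02,-1.6,0],
    [0.06,-0.01,0.02,-1.6,0],
  ],
)

```text
clock: 44.95
tcp_pos: [0.5358, 0.1805, 0.3058]
ee_rot: [-2.22, 0.002, 2.221]
wrist_force: [-0.4, -0.8, -1.0]
grip_width: 0.0128
```

Run:
```python
from wheel import *
where();circ(-82,[-1.4,-2.8,-4.2,-4.9,-5.6])
```

```text
x' -3.6 y' -0.3 edge 248.0 | Fx' -0.3 Fy' -0.9 Fz -1.0 Mz 0.040 yaw-jaw rel wheel x -81.9 q6 104.3 t 44.95
-1.4 ty -0.010 tz 0.001
-2.8 ty -0.019 tz 0.002
-4.2 ty -0.029 tz 0.005
-4.9 ty -0.033 tz 0.007
-5.6 ty -0.038 tz 0.009
```

play_rows(
  plan=[
    [0.07,0,0,0,0],
    [0.14,0,0,0,0],
    [0.21,0,0,0,0],
    [0.27,0,0,0,0],
    [0.33,0,0,0,0],
    [0.37,0,0,0,0],
    [0.39,0,0,0,0],
    [0.39,0,0,0,0],
  ],
)

```text
clock: 45.62
tcp_pos: [0.5358, 0.1804, 0.2966]
ee_rot: [-2.22, 0.003, 2.22]
wrist_force: [-1.7, -1.1, 1.4]
grip_width: 0.0135
```

Run:
```python
from wheel import *
mz(4)
```

```text
M mean [-0.2031  0.2555  0.0026] sd [0.021  0.0112 0.0253] F mean [-1.5079 -0.8828  2.6652]
x' -3.4 y' -0.4 edge 238.8 | Fx' -0.8 Fy' -1.5 Fz 3.0 Mz -0.032 yaw-jaw rel wheel x -82.0 q6 104.4 t 45.82
```

play_rows(
  plan=[
    [-0.01,-0.01,0.01,-0.8,0],
    [-0.01,-0.01,0.01,-1.5,0],
    [-0.01,-0.01,0.01,-1.5,0],
    [-0.01,-0.01,0.01,-1.5,0],
    [-0.01,-0.01,0.01,-1.5,0],
    [-0.01,-0.01,0.01,-1.5,0],
    [-0.01,-0.01,0.01,-1.5,0],
    [-0.01,-0.01,0.01,-1.5,0],
  ],
)

```text
clock: 46.48
tcp_pos: [0.5358, 0.1809, 0.2966]
ee_rot: [2.156, 0.138, -2.155]
wrist_force: [0.3, 0.4, 1.0]
grip_width: 0.013
```

Run:
```python
from wheel import *
mz(6)
```

```text
M mean [ 0.0319 -0.0024 -0.0039] sd [0.0261 0.0193 0.0267] F mean [-0.3238  0.0798  1.7483]
x' -3.6 y' 0.0 edge 238.8 | Fx' -0.5 Fy' 0.1 Fz 2.1 Mz -0.046 yaw-jaw rel wheel x -74.5 q6 96.9 t 46.78
```

play_rows(
  plan=[
    [-0.01,-0.01,0,-0.8,0],
    [-0.01,-0.01,0,-1.2,0],
    [-0.01,-0.01,0,-1.2,0],
    [-0.01,-0.01,0,-1.2,0],
    [-0.01,-0.01,0,-1.2,0],
    [-0.01,-0.01,0,-1.2,0],
    [-0.01,-0.01,0,-1.2,0],
    [-0.01,-0.01,0,-1.2,0],
  ],
)

```text
clock: 47.45
tcp_pos: [0.5356, 0.181, 0.2966]
ee_rot: [2.098, 0.245, -2.098]
wrist_force: [0.6, 0.2, 1.8]
grip_width: 0.0129
```

Run:
```python
from wheel import *
mz(6)
```

```text
M mean [ 0.0726 -0.0825 -0.    ] sd [0.0305 0.0376 0.0353] F mean [0.7723 0.261  1.2713]
x' -3.8 y' 0.1 edge 238.9 | Fx' 0.0 Fy' 1.0 Fz 2.2 Mz 0.004 yaw-jaw rel wheel x -68.5 q6 90.9 t 47.75
```

Still free at −68.5. I'll go on.

play_rows(
  plan=[
    [0,-0.01,0,-0.8,0],
    [0,-0.01,0,-1.2,0],
    [0,-0.01,0,-1.2,0],
    [0,-0.01,0,-1.2,0],
    [0,-0.01,0,-1.2,0],
    [0,-0.01,0,-1.2,0],
    [0,-0.01,0,-1.2,0],
    [0,-0.01,0,-1.2,0],
  ],
)

```text
clock: 48.42
tcp_pos: [0.5355, 0.1809, 0.2967]
ee_rot: [2.038, 0.347, -2.038]
wrist_force: [0.9, -1.5, 1.0]
grip_width: 0.0129
```

Run:
```python
from wheel import *
mz(6)
```

```text
M mean [-0.3567 -0.1093  0.0168] sd [0.0347 0.0229 0.0336] F mean [ 0.5408 -2.1093  1.191 ]
x' -3.9 y' 0.1 edge 238.9 | Fx' 1.2 Fy' -1.6 Fz 0.9 Mz 0.041 yaw-jaw rel wheel x -62.5 q6 84.9 t 48.72
```

play_rows(
  plan=[
    [0,-0.01,0,-0.8,0],
    [0,-0.01,0,-1.2,0],
    [0,-0.01,0,-1.2,0],
    [0,-0.01,0,-1.2,0],
    [0,-0.01,0,-1.2,0],
    [0,-0.01,0,-1.2,0],
    [0,-0.01,0,-1.2,0],
    [0,-0.01,0,-1.2,0],
  ],
)

```text
clock: 49.38
tcp_pos: [0.5357, 0.1811, 0.2967]
ee_rot: [1.977, 0.443, -1.976]
wrist_force: [2.3, -2.7, 1.2]
grip_width: 0.0131
```

Run:
```python
from wheel import *
mz(6)
```

```text
M mean [-0.8041 -0.4644 -0.029 ] sd [0.0296 0.0269 0.0294] F mean [ 2.1693 -3.7703  0.5976]
x' -3.8 y' 0.3 edge 238.9 | Fx' 2.5 Fy' -3.8 Fz 0.8 Mz -0.018 yaw-jaw rel wheel x -56.5 q6 79.0 t 49.68
```

Run:
```python
from wheel import *
circ(-56.5,[0,-2.4,-4.8,-7.2,-9.6],(.4,-.7)); circ(-8.5,[-2.4,-4.8,-7.2,-8.1])
```

```text
0 ty 0.032 tz 0.002
-2.4 ty 0.016 tz 0.004
-4.8 ty -0.000 tz 0.009
-7.2 ty -0.015 tz 0.017
-9.6 ty -0.027 tz 0.029
-2.4 ty -0.017 tz 0.002
-4.8 ty -0.033 tz 0.007
-7.2 ty -0.047 tz 0.015
-8.1 ty -0.052 tz 0.019
```

play_rows(
  plan=[
    [0.01,0.02,0,-1.2,0],
    [0.01,0.02,0,-2.4,0],
    [0.01,0.01,0.01,-3.6,0],
    [0.01,0,0.01,-4.8,0],
    [0.01,-0.01,0.01,-6,0],
    [0.01,-0.01,0.02,-7.2,0],
    [0.01,-0.02,0.02,-8.4,0],
    [0.01,-0.03,0.03,-9.6,0],
  ],
)

```text
clock: 50.35
tcp_pos: [0.5344, 0.1822, 0.2967]
ee_rot: [1.417, 1.061, -1.416]
wrist_force: [2.0, -2.2, 1.3]
grip_width: 0.0135
```

play_rows(
  plan=[
    [0,-0.01,0,-1.2,0],
    [0,-0.02,0,-2.4,0],
    [0,-0.03,0,-3.6,0],
    [0,-0.03,0.01,-4.8,0],
    [0,-0.04,0.01,-6,0],
    [0,-0.05,0.01,-7.2,0],
    [0,-0.05,0.02,-8.1,0],
    [0,-0.05,0.02,-8.1,0],
  ],
)

```text
clock: 51.02
tcp_pos: [0.5329, 0.1821, 0.2967]
ee_rot: [0.897, 1.379, -0.896]
wrist_force: [0.9, -2.4, 2.0]
grip_width: 0.0128
```

Run:
```python
from wheel import *
mz(3)
```

```text
M mean [-0.526  -0.2243 -0.0163] sd [0.0224 0.0207 0.0458] F mean [ 0.9796 -2.2441  1.9486]
x' -6.6 y' 0.8 edge 238.8 | Fx' 1.6 Fy' -2.2 Fz 1.7 Mz 0.043 yaw-jaw rel wheel x 31.9 q6 -9.4 t 51.17
```

play_rows(
  plan=[
    [0,0.01,0,1.4,0],
    [0,0.02,0,2.8,0],
    [-0.05,0.02,0,3.4,0],
    [-0.3,0.02,0,3.4,0],
    [-0.7,0.02,0,3.4,0],
    [-1.2,0.02,0,3.4,0],
    [-1.6,0.02,0,2.4,0],
    [-1.8,0.02,0,1.2,0],
  ],
)

```text
clock: 51.83
tcp_pos: [0.5339, 0.1826, 0.3444]
ee_rot: [0.975, 1.342, -0.971]
wrist_force: [0.6, 0.5, -0.7]
grip_width: 0.0132
```

Run:
```python
from wheel import *
show(); s,T=st()
print(delta(*(np.array([.4811,-.2616,.32])-s['tcp_pos'])))
P=heads_pts(1,('side',)); r=fit(P,fixed=p[:4],phi0=.35); print(np.degrees(r[0][4]),r[1:])
```

```text
t 51.83 tcp [0.5339 0.1826 0.3444] F [ 0.5762  0.5216 -0.7253] M [-0.0239 -0.0032  0.0072] w 0.0132 q [ 0.2517  0.1056  1.6484  0.0012  1.3853 -0.0652] yaw y 18.1
[ 0.9418 -7.5424 16.227 ]
22.576573304428493 (np.float64(0.0017928908884288265), np.int64(4))
```

play_rows(
  plan=[
    [0.3,-0.7,1.5,-1.3,0],
    [0.3,-1.4,3,-2.6,0],
    [0.3,-2.1,4.5,-3.9,0],
    [0.3,-2.8,6,-5.2,0],
    [0.3,-3.5,7.5,-6.5,0],
    [0.3,-4.2,9,-7.8,0],
    [0.3,-4.9,10.5,-9.1,0],
    [0.3,-5.5,12,-10.4,0],
  ],
)

```text
clock: 52.6
tcp_pos: [0.4958, -0.1243, 0.3342]
ee_rot: [0.291, 1.552, -0.289]
wrist_force: [0.3, 0.5, -1.0]
grip_width: 0.0127
```

Run:
```python
from wheel import *
arm.grab_frame('side'); show(); s,T=st()
print(delta(*(np.array([.4811,-.2616,.20])-s['tcp_pos'])))
```

```text
t 52.65 tcp [ 0.4954 -0.1315  0.3342] F [ 0.227  -4.905  -1.4598] M [-0.2108 -0.041  -0.0205] w 0.0129 q [-0.3399  0.0061  1.7731 -0.0075  1.361  -1.5413] yaw y 68.9
[ 5.4075 -5.0219  1.3295]
```

play_rows(
  plan=[
    [0.3,-1.5,0.4,-0.8,0],
    [0.8,-3,0.8,-1.66,0],
    [1.5,-4.5,1.2,-1.66,0],
    [2.4,-5,1.33,-1.66,0],
    [3.2,-5,1.33,-1.66,0],
    [4,-5,1.33,-1.66,0],
    [4,-5,1.33,-1.66,0],
    [4,-5,1.33,-1.66,0],
  ],
)

```text
clock: 53.32
tcp_pos: [0.4813, -0.2508, 0.2328]
ee_rot: [0.182, 1.567, -0.179]
wrist_force: [0.5, 0.9, -0.3]
grip_width: 0.0131
```

Run:
```python
from wheel import *
crop('side',[.49,-.262,.14],'r1_s',half=(40,30)); crop('top',[.49,-.262,.14],'r1_t'); show(); s,T=st()
print(delta(*(np.array([.4811,-.2616,.125])-s['tcp_pos'])))
e=s['tcp_pos']-[0,0,TIP]; o=proj('side',np.array([.49,-.262,.14])).round()-[40,30]
D=R.from_euler('z',s and np.degrees(np.arctan2(T[1,1],T[0,1]))-90,degrees=True).as_matrix()
for q in ([-.0093,-.0093,0],[.0093,-.0093,0],[0,0,.03]): print((proj('side',e+D@np.array(q))-o)*10)
hb=np.array([.4811,-.2616,.048])
for q in ([-.011,-.011,0],[.011,-.011,0],[.011,.011,0]): print('hole',(proj('side',hb+D@np.array(q))-o)*10)
```

```text
r1_s crop origin [285 270]
r1_t crop origin [383 174]
t 53.42 tcp [ 0.4832 -0.2517  0.2354] F [ 0.6155  0.7048 -1.2105] M [-0.0002  0.0437 -0.0056] w 0.0130 q [-0.5603  0.1491  1.8206  0.0002  1.1699 -1.9028] yaw y 76.9
[ 4.417  -0.4022 -0.0026]
[321.1008 193.4235]
[405.7687 195.8377]
[366.8646  71.661 ]
hole [305.7562 582.9283]
hole [398.3838 585.7333]
hole [398.9715 506.1832]
```

View pics/r1_s.png

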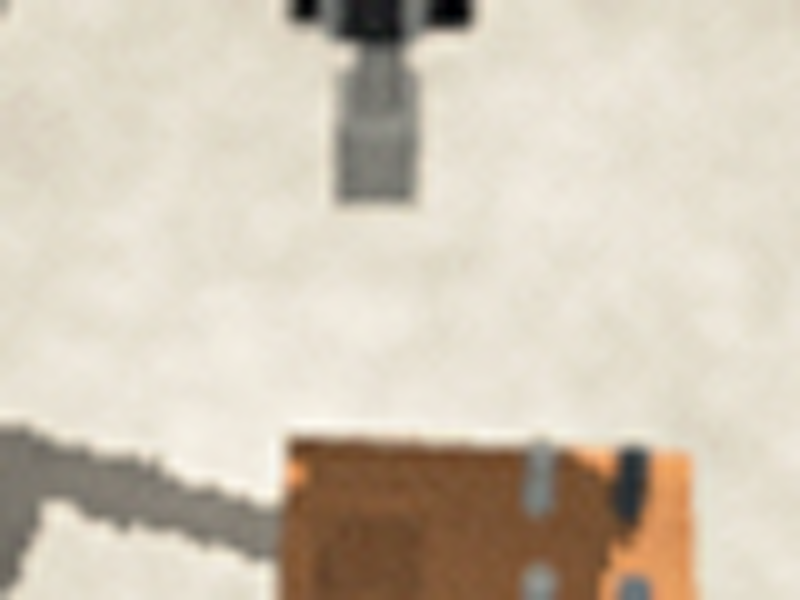

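```bash
python3 - <<'E'
from wheel import *
D=R.from_euler('z',77.2-90,degrees=True).as_matrix()
t=np.array([.4836,-.2632,.3522-TIP]); o=np.array([283,224])
for q in ([-.0093,-.0093,0],[.0093,-.0093,0]): print((proj('side',t+D@np.array(q))-o)*10)
E
python3 -c "
import cv2
a=cv2.imread('pics/r1_s.png');print(a.shape)
import numpy as np
b=cv2.convertScaleAbs(a[430:600,270:470],alpha=2.2);cv2.imwrite('pics/r1_z.png',cv2.resize(b,None,fx=3,fy=3))"
```

```text
[363.1967 322.861 ]
[456.4837 325.0468]
(600, 800, 3)
```

View pics/r1_z.png

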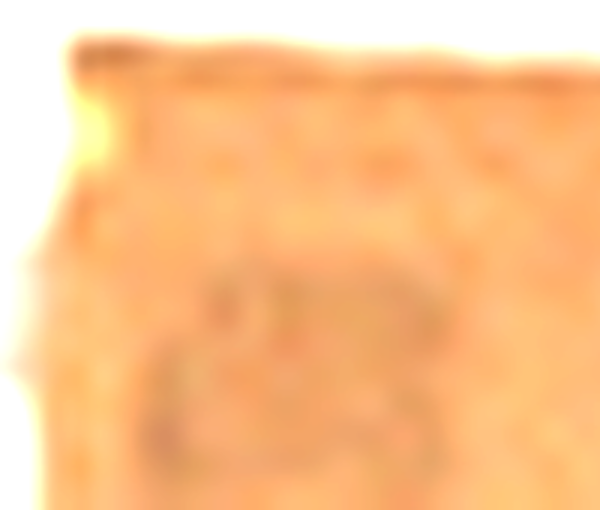

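View pics/r1_t.png

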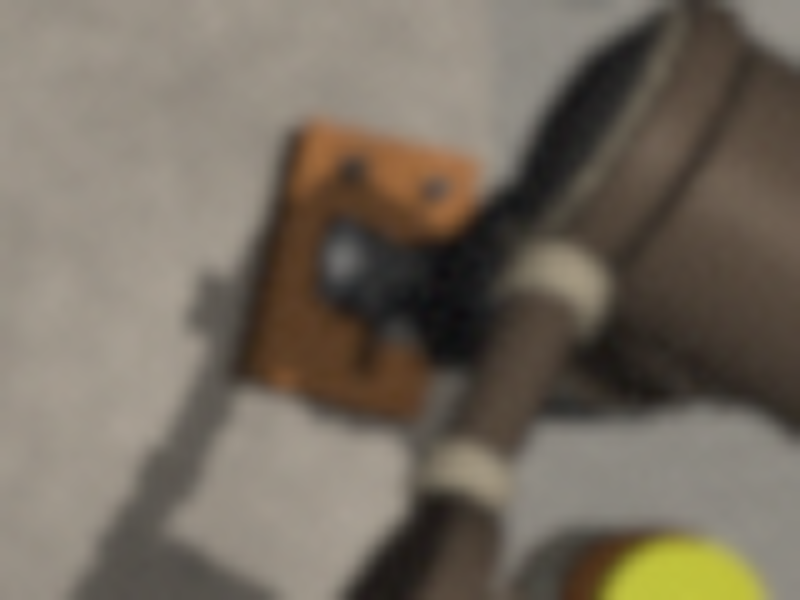

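Run:
```python
from wheel import *
D=R.from_euler('z',77.2-90,degrees=True).as_matrix()
t=np.array([.4811,-.2616,0]); o=np.array([284,281])
for z,w,d in ((.062,.02,.007),(.106,.02,.007),(.05,.0093,.0093),(.045,.0093,.0093)): print(z,[((proj('side',t+D@np.array([s*w,-d,z]))-o)*10).round(0) for s in (-1,1)])
# same for first frame blk_s origin 288 290 : handle 265-430 top 180
a=cv2.imread('pics/g3_s.png');
```

```text
0.062 [array([279., 423.]), array([448., 427.])]
0.106 [array([280., 310.]), array([455., 314.])]
0.05 [array([323., 462.]), array([402., 464.])]
0.045 [array([323., 474.]), array([401., 476.])]
```

```bash
python3 -c "
import cv2
a=cv2.imread('pics/g2_s.png')[180:520,260:520];cv2.imwrite('pics/g2_z.png',cv2.resize(cv2.convertScaleAbs(a,alpha=1.8),None,fx=2,fy=2))"
```

```text
(no output)
```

View pics/g2_z.png

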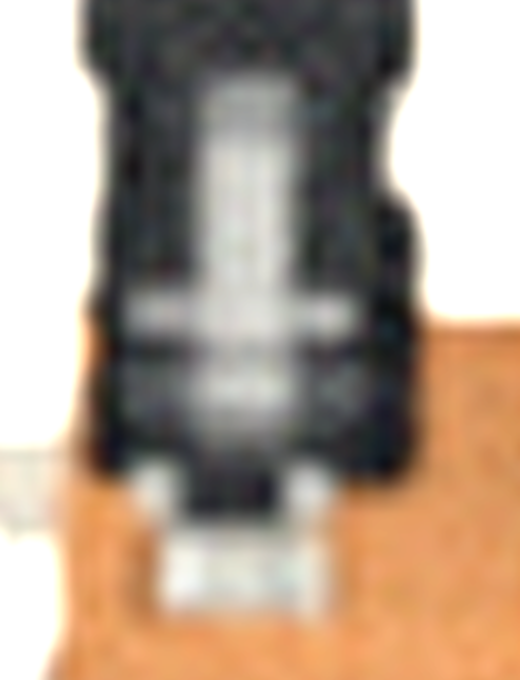

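play_rows(
  plan=[
    [0.5,-0.4,0.04,0,0],
    [1.5,-0.4,0.04,0,0],
    [2.5,-0.4,0.04,0,0],
    [3.4,-0.4,0.04,0,0],
    [4,-0.4,0.04,0,0],
    [4.4,-0.4,0.04,0,0],
    [4.4,-0.4,0.04,0,0],
    [4.4,-0.4,0.04,0,0],
  ],
)

```text
clock: 54.08
tcp_pos: [0.4814, -0.262, 0.1242]
ee_rot: [0.179, 1.563, -0.179]
wrist_force: [-0.2, -0.7, -0.8]
grip_width: 0.013
```

```bash
python3 - <<'E'
from wheel import *
arm.grab_frame('side');crop('side',[.49,-.262,.08],'r2_s',half=(40,30)); show(); s,T=st()
print(delta(*(np.array([.4821,-.2618,.085])-s['tcp_pos'])))
E
python3 -c "
import cv2
a=cv2.imread('pics/r2_s.png');cv2.imwrite('pics/r2_s.png',cv2.convertScaleAbs(a,alpha=1.7))"
```

```text
r2_s crop origin [284 286]
t 54.18 tcp [ 0.4823 -0.2626  0.1255] F [ 0.9423 -0.0737 -0.7887] M [ 0.0215  0.0046 -0.0016] w 0.0134 q [-0.5778  0.2891  1.8963 -0.0001  0.9529 -1.9208] yaw y 77.0
[ 1.6206  0.0301 -0.0207]
```

View pics/r2_s.png

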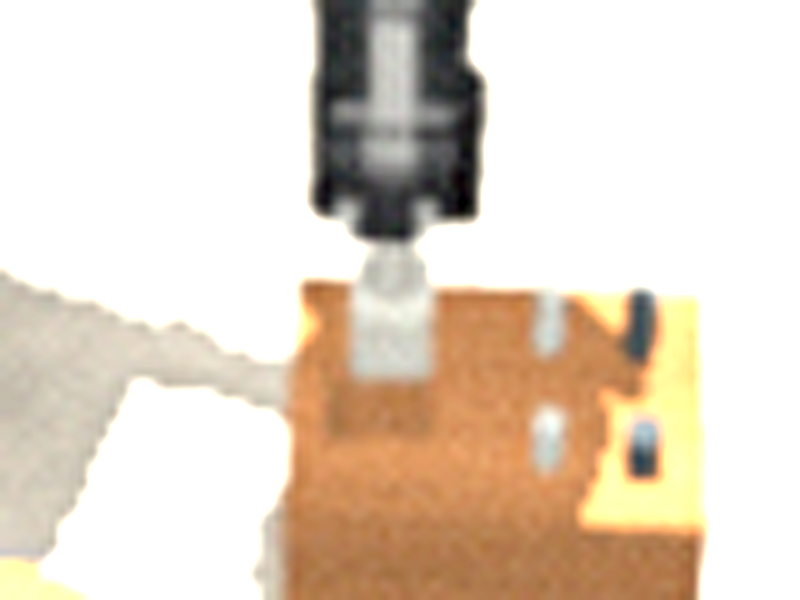

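play_rows(
  plan=[
    [0,-0.03,-0.08,0,0],
    [0.2,-0.03,-0.08,0,0],
    [0.4,-0.03,-0.08,0,0],
    [0.6,-0.03,-0.08,0,0],
    [0.75,-0.03,-0.08,0,0],
    [0.9,-0.03,-0.08,0,0],
    [1,-0.03,-0.08,0,0],
    [1.1,-0.03,-0.08,0,0],
  ],
)

```text
clock: 54.85
tcp_pos: [0.4788, -0.2618, 0.0959]
ee_rot: [0.179, 1.564, -0.179]
wrist_force: [0.3, -0.6, -1.3]
grip_width: 0.013
```

```bash
python3 - <<'E'
from wheel import *
crop('side',[.49,-.262,.08],'r3_s',half=(40,30)); show(); s,T=st()
E
python3 -c "
import cv2
a=cv2.imread('pics/r3_s.png');cv2.imwrite('pics/r3_s.png',cv2.convertScaleAbs(a,alpha=1.7))"
```

```text
r3_s crop origin [284 286]
t 54.90 tcp [ 0.4787 -0.2618  0.0956] F [ 0.3614 -0.2971 -2.2609] M [-0.0654 -0.219  -0.0261] w 0.0130 q [-0.5802  0.3294  1.9162  0.      0.8967 -1.9233] yaw y 77.0
```

View pics/r3_s.png

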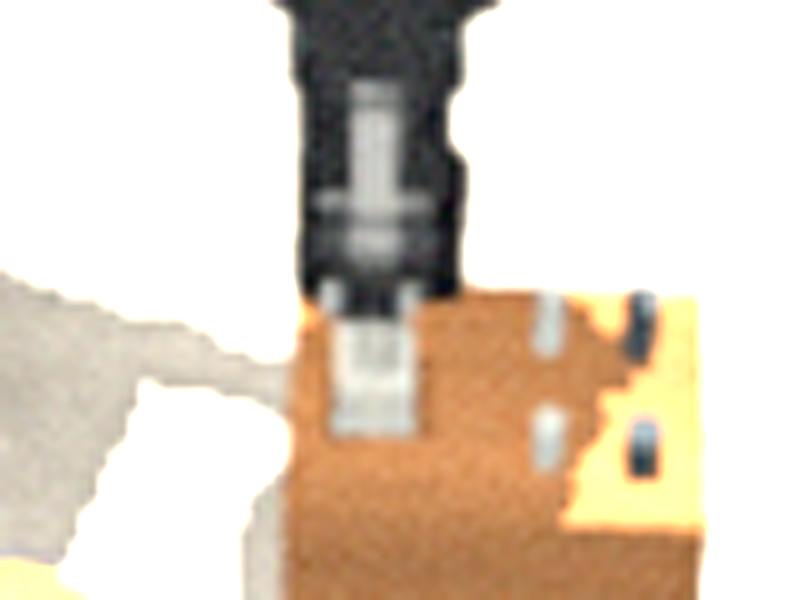

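play_rows(
  plan=[
    [0.1,0,0.04,0,0],
    [0.3,0,0.04,0,0],
    [0.5,0,0.04,0,0],
    [0.7,0,0.04,0,0],
    [0.9,0,0.04,0,0],
    [1.05,0,0.04,0,0],
    [1.15,0,0.04,0,0],
    [1.2,0,0.04,0,0],
  ],
)

```text
clock: 55.57
tcp_pos: [0.4795, -0.2619, 0.0658]
ee_rot: [0.179, 1.564, -0.178]
wrist_force: [-0.8, 0.5, 5.7]
grip_width: 0.013
```

Run:
```python
from wheel import *
show(); arm.grab_frame('side'); show()
```

```text
t 55.57 tcp [ 0.4795 -0.2619  0.0658] F [-0.8273  0.4522  5.6973] M [0.0792 0.1594 0.0274] w 0.0130 q [-0.5796  0.3782  1.9248 -0.      0.8397 -1.9227] yaw y 76.9
t 55.62 tcp [ 0.4797 -0.262   0.066 ] F [-0.2773 -0.0039 -0.7893] M [-0.0233  0.037   0.0042] w 0.0130 q [-0.5796  0.3779  1.9245  0.      0.8399 -1.9227] yaw y 77.0
```

play_rows(
  plan=[
    [0,0,0,0,0.2],
    [0,0,0,0,0.4],
    [0,0,0,0,0.7],
    [0,0,0,0,1],
    [0,0,0,0,1],
    [0,0,0,0,1],
    [0,0,0,0,1],
    [0,0,0,0,1],
  ],
)

```text
clock: 56.28
tcp_pos: [0.4799, -0.2622, 0.0665]
ee_rot: [0.179, 1.563, -0.179]
wrist_force: [0.1, 0.3, 0.1]
grip_width: 0.0854
```

play_rows(
  plan=[
    [-0.3,0,0,0,1],
    [-1,0,0,0,1],
    [-2,0,0,0,1],
    [-3.2,0,0,0,1],
    [-4.5,0,0,0,1],
    [-6,0,0,0,1],
    [-7,0,0,0,1],
    [-8,0,0,0,1],
  ],
)

```text
clock: 56.95
tcp_pos: [0.4803, -0.2624, 0.2695]
ee_rot: [0.178, 1.561, -0.18]
wrist_force: [0.1, -0.2, 0.6]
grip_width: 0.0853
```

Run:
```python
from wheel import *
crop('side',[.49,-.262,.1],'f1_s'); show()
im=arm.grab_frame('side'); cv2.imwrite('pics/f_side.png',im[:,:,::-1])
print([d for d in arm.mark_of('side','driver_grip')][:2],[d for d in arm.mark_of('side','driver_tip')][:2])
```

```text
f1_s crop origin [284 281]
t 57.00 tcp [ 0.4829 -0.2641  0.2751] F [ 0.8333 -0.7715  3.8066] M [-0.0482 -0.0256  0.0469] w 0.0858 q [-0.5795  0.118   1.7733 -0.      1.2384 -1.9227] yaw y 77.0
[{'point': [0.4801, -0.2585, 0.0894], 'score': 0.64}, {'point': [0.5382, 0.133, 0.2452], 'score': 0.22}] [{'point': [0.4794, -0.262, 0.0075], 'score': 0.72}]
```

View pics/f1_s.png

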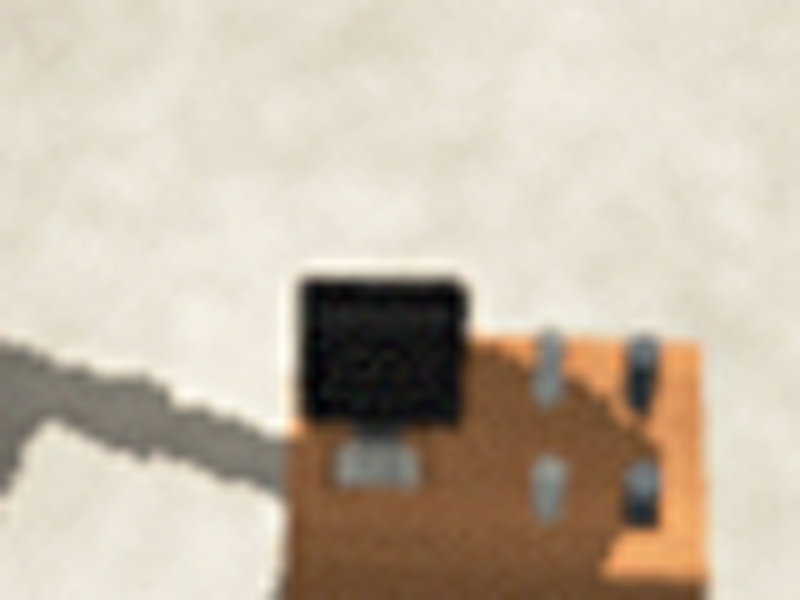

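View pics/f_side.png

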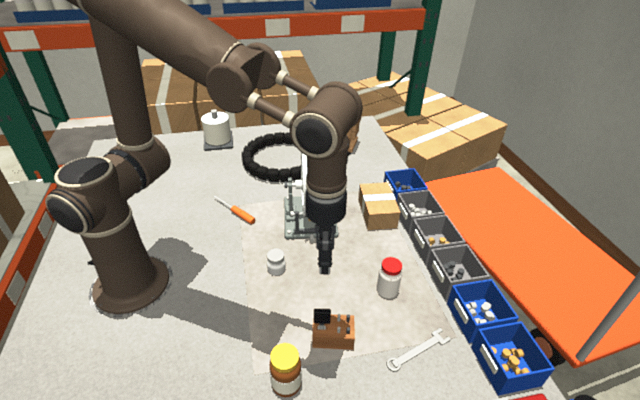

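The driver stands upright in its hole at crop (383,350), matching the picture from before the grasp. The bystanders are at their original pixels and the arm is clear, so I'm handing in.

```bash
python3 -c "
from rig import arm
print(arm.sign_off(), arm.read_state()['clock'])"
```

```text
the job is handed in; nothing more can be done
the job is handed in; nothing more can be done
```

I turned the three nipples in the order asked, put the driver back in its hole and handed the job in at about 57 s. How far each nipple turned is my estimate; I had no direct measurement of it.

**How it was done:** The tool can only point straight down. For each head I pushed the wheel round with the side of the socket against a nose, at about 8–12 N, until that head was at the top. The first push slid over the nose without moving the wheel, and I repeated it deeper.

| Nipple | Asked | Result | How far I trust it |
|---|---|---|---|
| 1 | loosen a quarter turn | about a quarter turn | ±6° |
| 2 | tighten a half turn | about a half turn | ±8° |
| 3 | loosen a quarter turn | about a quarter turn | ±5° |

- **Fit:** the socket went fully down on all three heads. Its edge stood at 238.8, 238.7 and 238.8 mm, against about 239 mm expected. Downward force read at most about 9 N, including while feeling for the fit.
- **Uncertainty:** torque readings were noisy, about ±0.03 N m against the 0.04 N m needed to turn a head. The point where the socket began to drive each head was judged from torque and side force together. Only nipple 2 still showed clear torque at the end of its turn; nipple 3 showed almost none.
- **Search on head 2:** the first search for its flats found nothing, because the driver sat about 2 mm off centre in the grip. After I corrected for that, the socket dropped in.

**Last checks:** the driver is upright in its hole, at the same place in the picture as before the grasp, and the gripper is open and clear. The other bench items in the side picture look unmoved. The wheel ends about 21° from where it started, and I did not turn it back. The nipples that were not to be turned were not checked separately.

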